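# Put the setting standards back on the tapered storage rack

### The job

The caliper has been checked, so put the four steel setting standards back in order of length: move each from the parallel work rest (metal base, grey rails) to the tapered wooden storage rack, the shortest in the pair of notches at the narrow end and then one after another up to the longest at the wide end, each lying level in both rails with its black grip in the middle between them. Never let a standard come to lie on the granite or on a rack's base, and leave the caliper, the gauge block and the V block where they are.

Things in the scene. Friction and masses are not known exactly. Their poses are not given: they have to be found in the camera images.
- standard_75: Setting standard: bright steel rod, 10 mm diameter, 75 mm long (the shortest of four), with a black insulating grip (15 mm diameter, 26 mm long) round its middle. Loose, about 65 g. Origin at its middle, on its axis; x along the rod, the same both ways round. Easiest gripped from above across the black grip. Seated in a rack, its axis is 37.8 mm above the granite.
- standard_100: Setting standard: bright steel rod, 10 mm diameter, 100 mm long (second shortest), with a black insulating grip (15 mm diameter, 26 mm long) round its middle. Loose, about 80 g. Origin at its middle, on its axis; x along the rod, the same both ways round. Easiest gripped from above across the black grip. Seated in a rack, its axis is 37.8 mm above the granite.
- standard_125: Setting standard: bright steel rod, 10 mm diameter, 125 mm long (second longest), with a black insulating grip (15 mm diameter, 26 mm long) round its middle. Loose, about 95 g. Origin at its middle, on its axis; x along the rod, the same both ways round. Easiest gripped from above across the black grip. Seated in a rack, its axis is 37.8 mm above the granite.
- standard_150: Setting standard: bright steel rod, 10 mm diameter, 150 mm long (the longest), with a black insulating grip (15 mm diameter, 26 mm long) round its middle. Loose, about 110 g. Origin at its middle, on its axis; x along the rod, the same both ways round. Easiest gripped from above across the black grip. Seated in a rack, its axis is 37.8 mm above the granite.
- work_rest: Holds the standards at the start, in any order. Aluminium base 96 x 174 x 8 mm, two parallel grey rails 8 mm thick, 44 mm high, 50 mm clear between. Fixed. Origin under its middle on the granite; y along the row, x across the rails (rods lie along x). Notch pairs at y = -63, -21, 21, 63 mm: Vs 24 mm wide at the mouth, bottom 30 mm above the granite.
- storage_rack: Empty tapered all-wood rack, 174 mm long, turned any way. Fixed. Axes, heights and Vs as work_rest; a rod rolls to the bottom of its V. Origin on the granite, on its centre line. Rails spread from the narrow end (-y) to the wide: 47, 72, 97, 122 mm clear between them at the notches y = -72, -30, 12, 54 mm, for the 75, 100, 125, 150 mm standards, whose middles belong at x = 0.
- caliper: Digital caliper, 72 x 230 x 17 mm, lying flat behind the right-hand rack; a bystander. Origin at the centre of its underside; y along the beam.
- gauge_block: Steel gauge block, 35 x 18 x 9 mm, lying flat between the racks; a bystander. Origin at the centre of its underside.
- vee_block: Small steel V block, 45 x 40 x 32 mm, standing farther back between the racks; a bystander. Origin at the centre of its underside.

How it is judged:
By the outcome, as a careful person would: the job done as asked, in the order asked, and still so for the second after the job is handed in, with the robot touching nothing.
It also fails if it takes over 88 s, if anything falls off the work surface, if the arm or the gripper's body presses on something with over 40 N, if the wrist force passes 120 N, or if a joint passes its speed limit or range.

### The arm

A 6-joint arm with a two-finger parallel gripper is mounted at the origin on a cart in front of the work surface, level with it; the furniture and walls round the work are solid. World frame = base frame: x ahead of the robot, y to its left, z up, the work surface at z = 0. Lengths are in mm, angles in rad, forces in N, time in s.
With the tool pointing down it reaches from about 375 to 925 mm from the base axis. Payload 5.7 kg.
Tool frame: the origin (TCP) lies on the centre line of the jaws, within the pads' length; the fingertips stand 25 mm ahead of it and the grasp point (between the pads) lies 6 mm ahead of it (bot.nose_length is the distance from the TCP to the fingertips, in mm); z points along the fingers, x is the direction in which the jaws open and shut, and the axes are right-handed (so a half turn about z gives the same grasp; the last joint's range is limited). The gripper opens to 88 mm and grips with 3 to 60 N. Pads are 20 mm wide; open, the fingers measure 115 mm over their backs; the gripper's body (75 mm by 178 mm) begins 61 mm behind the grasp point.
Start: joints at [-1.364, 0.359, 1.51, -0, 1.272, -0.115], TCP at [189.749, -569.173, 224.823] pointing down, gripper open.
Joint ranges: [-2.97, 2.97], [-1.01, 2.36], [0.21, 2.38], [-0.96, 4.11], [0.2, 2.71], [-2.98, 2.98]. Speed limits (rad/s): [2.39, 2.39, 3.14, 3.14, 3.14, 3.14].

### API

Orientations are given as a rotation vector (axis times angle).
In Python, from workcell import sensors, eyes, finish_job, bot gives the robot as it stands.
- The arm moves only by the tool servo_tool, never from a script. Its argument "steps" is a list of rows, each an object with "offset": the shift along the tool's x, y, z in m, a list of three; "dr": the turn, a rotation vector about the tool's x, y, z in degrees, a list of three; "grip": the finger opening in m, from 0 to 0.0878. In form: [{"offset": [tx, ty, tz], "dr": [ax, ay, az], "grip": grip}, ...]. A call has 1 to 5 rows; each row shifts and turns the commanded pose from where the row before left it, along the tool's axes as they then stand; what a row does not reach is not made up. A row lasts 1/10 s, in which the tool goes at most 50 mm and 8.59 degrees, less where a joint would pass 70% of its speed; a pose out of reach is approached as far as the arm can. A call with a gripper value outside its range is refused whole. The fingers move at their own pace and stop on an object; "squeeze" is the grip in N (left out, the last holds). Time passes only in rows, so rows that do not move let the fingers close. It gives the time, the measured TCP pose, the force and the opening at its end, in the units of the state.
- sensors.get_obs(): the state, without advancing time (a new reading comes with each control period).
- eyes.grab_frame(name): name is "side" or "top"; returns the picture (420x560x3 uint8, blue, green, red); there is no depth.
- eyes.calibration(name): a dict with "fovy" (degrees; the focal length in pixels is half the picture's height over the tangent of half this angle, whatever the lens; pixels are square), "cx", "cy" (the principal point, pixels), "cam_to_world" (4x4, takes a point from camera to world coordinates). Camera axes: x right, y up, looking along -z (the intrinsics and any distortion apply to the point x, -y, -z); pixel columns grow to the right and rows downward; lengths in mm; the calibration is good to about 2 mm. A picture is of the moment at which its call begins. calibration takes no time and is no camera call.
- finish_job(): hands the job in, once; it reports no verdict.
The state is a dict: "time": time; "q": joint angles; "joint_velocities": joint speeds; "tau": joint torques, N m; "eef_pos": TCP position; "orientation": TCP orientation; "wrist_force": force on the tool from outside, world axes, zero at the start; "ft_torque": the same for the moment, N m; "gripper_width": finger opening in mm.
Only numpy, scipy, OpenCV 4.12 (cv2) and the standard library are available. Lean on these libraries where they do the work, as an engineer would, in place of code of your own. Each camera call takes 0.05 s, during which the arm holds its last target.

## Working session

There is one attempt and no reset: what is moved stays moved. The work goes in short steps, Python scripts to look and compute and a tool call to move; the robot and the scene stay as the last step left them, time stands still between calls to the robot, and variables do not carry over. Pictures are saved under pics/ and viewed, and the job is handed in when it is done.

Besides the shell and the picture viewer there is one more tool, called after "Call:" as name([rows], argument=value, ...), one row to a line, values as JSON. servo_tool: Moves the arm, as the interface text tells. Its arguments: {"type":"object","properties":{"steps":{"type":"array"},"squeeze":{"type":"number"}},"required":["steps"]}

```bash
ls; mkdir -p pics
python3 - <<'E'
from workcell import sensors, eyes, bot
import cv2
print(sensors.get_obs())
for n in ("top","side"):
    c=eyes.calibration(n); print(n,c)
    cv2.imwrite(f"pics/{n}0.png",eyes.grab_frame(n))
print([a for a in dir(bot) if a[0]!='_'])
E
```

```text
pics
{'time': 0.0, 'q': array([-1.36411597e+00,  3.59492647e-01,  1.51146270e+00, -3.43612559e-05,
        1.27249013e+00, -1.15108433e-01]), 'joint_velocities': array([-2.26352991e-04, -8.65379878e-05,  1.43856555e-03,  9.17813692e-04,
        1.83259147e-03, -1.26828953e-03]), 'tau': array([ 1.33847119e-03, -5.15373838e+01, -2.70724958e+01,  6.77360035e-02,
        3.47144553e-02, -1.30217913e-04]), 'eef_pos': array([ 189.58853517, -568.51475241,  224.00543436]), 'orientation': array([-2.54764287e+00,  1.83614347e+00,  2.18391569e-03]), 'wrist_force': array([0.51805935, 0.53318425, 0.0027237 ]), 'ft_torque': array([-0.00090434,  0.03848157, -0.03242432]), 'gripper_width': 87.7645789468908}
top {'fovy': 43.11094159544553, 'cx': 283.85746679611265, 'cy': 204.9227551561104, 'cam_to_world': array([[-2.06126123e-02,  9.85714025e-01, -1.67161542e-01,
         3.87676883e+02],
       [-9.99138242e-01, -2.63340287e-02, -3.20825717e-02,
        -3.74841951e+01],
       [-3.60262777e-02,  1.66356183e-01,  9.85407392e-01,
         9.26417452e+02],
       [ 0.00000000e+00,  0.00000000e+00,  0.00000000e+00,
         1.00000000e+00]])}
side {'fovy': 49.62246819586394, 'cx': 279.5154753256907, 'cy': 210.3048948508705, 'cam_to_world': array([[-9.40452573e-01,  2.11441610e-01, -2.66160484e-01,
         3.04801318e+02],
       [-3.39409704e-01, -5.41003667e-01,  7.69490796e-01,
         6.35361426e+02],
       [ 1.87085752e-02,  8.14007050e-01,  5.80553625e-01,
         5.77414492e+02],
       [ 0.00000000e+00,  0.00000000e+00,  0.00000000e+00,
         1.00000000e+00]])}
['Unreachable', 'nose_length']
```

View pics/top0.png

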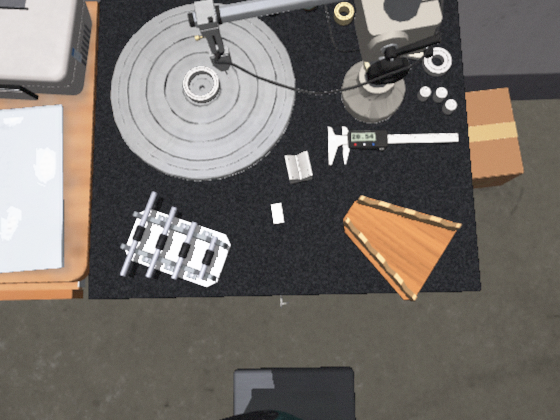

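View pics/side0.png

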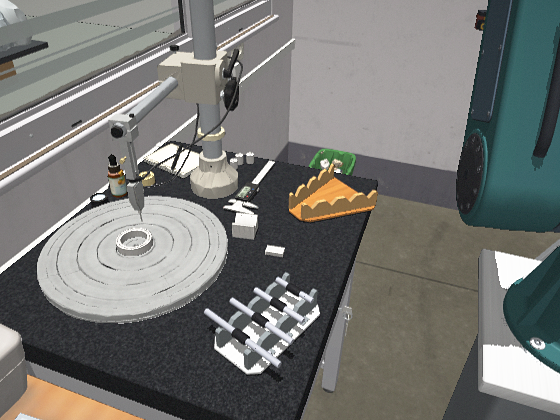

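```bash
cat > h.py <<'E'
import numpy as np, cv2
from workcell import eyes
def cam(n):
    c=eyes.calibration(n); return 210/np.tan(np.radians(c['fovy']/2)),c['cx'],c['cy'],np.array(c['cam_to_world'])
def ray(n,u,v,z):
    f,cx,cy,T=cam(n); d=T[:3,:3]@np.array([(u-cx)/f,-(v-cy)/f,-1]); o=T[:3,3]
    return o+d*(z-o[2])/d[2]
def proj(n,p):
    f,cx,cy,T=cam(n); q=T[:3,:3].T@(np.asarray(p,float)-T[:3,3])
    return cx+f*q[0]/-q[2], cy-f*q[1]/-q[2]
E
python3 - <<'E'
import cv2
a=cv2.imread('pics/top0.png')
cv2.imwrite('pics/z1.png',cv2.resize(a[185:295,110:240],None,fx=6,fy=5.4,interpolation=2) if 0 else cv2.resize(a[190:290,110:240],None,fx=6,fy=6,interpolation=cv2.INTER_CUBIC))
cv2.imwrite('pics/z2.png',cv2.resize(a[185:305,335:470],None,fx=5,fy=5,interpolation=cv2.INTER_CUBIC))
b=cv2.imread('pics/side0.png')
cv2.imwrite('pics/z3.png',cv2.resize(b[265:380,195:330],None,fx=5,fy=5,interpolation=cv2.INTER_CUBIC))
cv2.imwrite('pics/z4.png',cv2.resize(b[155:230,280:385],None,fx=7,fy=7,interpolation=cv2.INTER_CUBIC))
from h import *
for u,v in [(139,234),(160,242),(209,258)]: print(ray('top',u,v,37.8))
for u,v in [(345,220),(413,298),(361,198),(460,226)]: print(ray('top',u,v,44))
E
```

```text
[494.94262476 238.46054738  37.8       ]
[480.45138059 202.24416332  37.8       ]
[451.53906421 118.86089639  37.8       ]
[ 509.11780781 -110.33595621   44.        ]
[ 378.68148873 -215.14831043   44.        ]
[ 545.69278287 -138.58152263   44.        ]
[ 494.25003479 -299.34935215   44.        ]
```

View pics/z1.png

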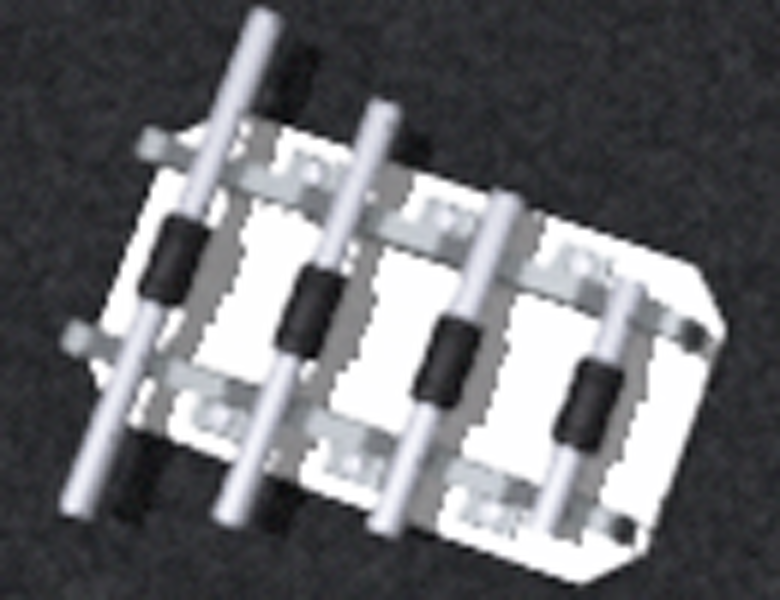

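View pics/z2.png

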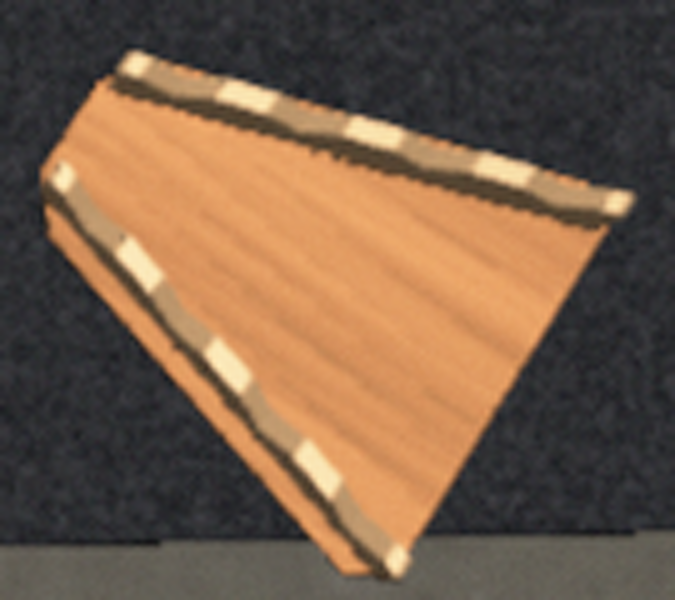

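View pics/z3.png

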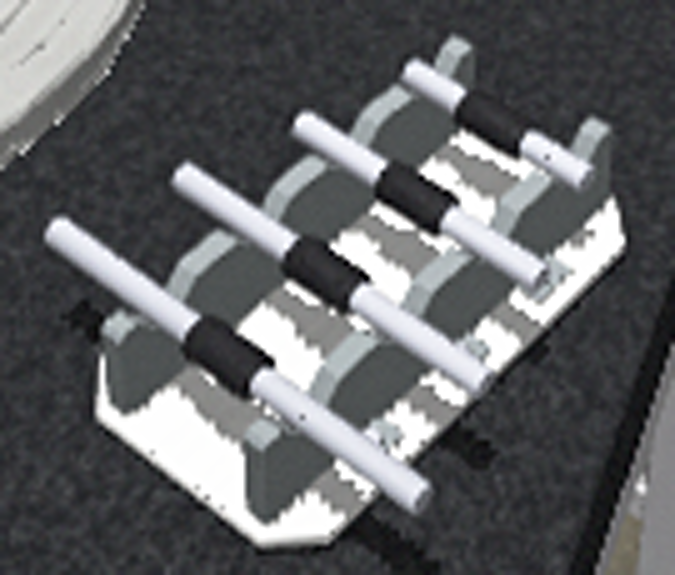

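View pics/z4.png

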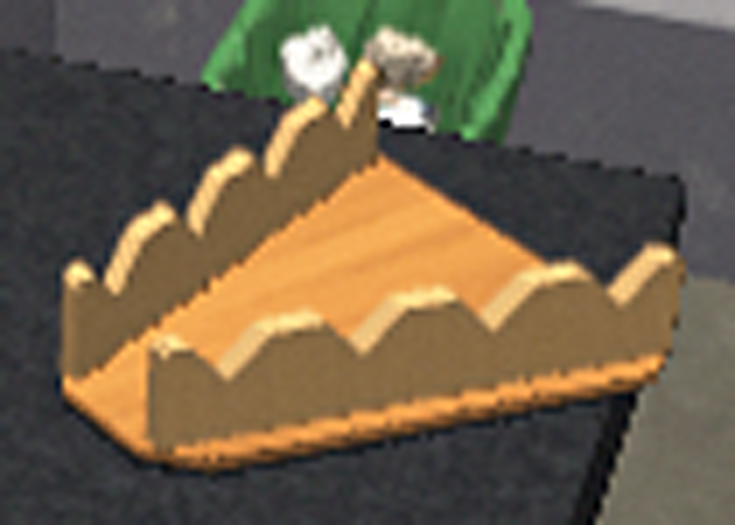

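Run:
```python
from h import *
def blobs(m,off,amin):
    n,l,s,c=cv2.connectedComponentsWithStats(m.astype(np.uint8),connectivity=4)
    return [(c[i]+off,s[i,4]) for i in range(1,n) if s[i,4]>=amin]
# grips
for n,(r0,r1,c0,c1) in (('top',(205,275,128,220)),('side',(278,350,225,305))):
    a=cv2.imread(f'pics/{n}0.png').astype(int)[r0:r1,c0:c1]
    m=a.max(2)<50
    print(n,'grips')
    for c,s in blobs(m,np.array([c0,r0]),25):
        print(c.round(1),s,ray(n,*c,37.8).round(1))
a=cv2.imread('pics/top0.png').astype(int)[190:305,335:470]
B,G,R=a[...,0],a[...,1],a[...,2]
m=(B>135)&(R>200)
P=[]
for c,s in blobs(m,np.array([335,190]),8):
    p=ray('top',*c,44); P.append((c,s,p)); print(c.round(1),s,p.round(1))
a=cv2.imread('pics/side0.png').astype(int)[155:230,280:385]
B,G,R=a[...,0],a[...,1],a[...,2]
m=(B>95)&(R>200)&(R-B>50)
for c,s in blobs(m,np.array([280,155]),6):
    p=ray('side',*c,44); print(c.round(1),s,p.round(1))
```

```text
top grips
[158.6 207.8] 49 [539.2 205.8  37.8]
[195.7 214.8] 362 [525.3 141.8  37.8]
[213.1 208.4] 36 [535.7 112.1  37.8]
[140.3 233.8] 51 [495.3 236.3  37.8]
[163.1 242.5] 45 [479.4 197.   37.8]
[186.1 250.7] 43 [464.7 157.6  37.8]
[209.8 258. ] 40 [451.5 117.5  37.8]
[134. 269.] 104 [436.  245.5  37.8]
[157.3 272.4] 30 [429.5 205.9  37.8]
side grips
[291.7 290.4] 55 [456.6 125.8  37.8]
[275.8 305.5] 57 [469.6 166.2  37.8]
[262.  316.5] 28 [481.8 194.7  37.8]
[257.1 320.6] 58 [485.8 205.   37.8]
[242.6 333. ] 31 [496.9 234.4  37.8]
[237.8 337.6] 69 [500.  244.7  37.8]
[362.  197.5] 14 [ 546.5 -140.3   44. ]
[384.  203.6] 42 [ 535.1 -176.4   44. ]
[409.4 211. ] 44 [ 521.4 -217.8   44. ]
[435.2 218.5] 44 [ 507.8 -259.6   44. ]
[347.6 219.9] 16 [ 509.2 -114.6   44. ]
[457.8 225. ] 12 [ 496.  -295.9   44. ]
[362.6 237.5] 48 [ 479.1 -138.3   44. ]
[380.  257.3] 50 [ 445.8 -165.3   44. ]
[398.3 278.1] 51 [ 411.2 -193.3   44. ]
[413.8 296.4] 17 [ 381.3 -216.6   44. ]
[330.3 167.3] 23 [ 497.3 -277.9   44. ]
[320.9 173.6] 33 [ 510.2 -242.2   44. ]
[310.1 181.4] 34 [ 523.6 -200.7   44. ]
[299.  189.2] 39 [ 536.7 -161.    44. ]
[371.1 193.4] 29 [ 387.1 -202.    44. ]
[290.6 193.8] 8 [ 547.9 -137.5   44. ]
[354.7 195.8] 47 [ 418.2 -180.1   44. ]
[336.2 199.1] 52 [ 452.  -153.2   44. ]
[317.4 202.4] 50 [ 485.5 -127.    44. ]
[303.5 203.5] 13 [ 511.4 -112.6   44. ]
```

```bash
cat > fit.py <<'E'
from h import *
def kabsch(M,P):
    M=np.array(M);P=np.array(P);mc=M.mean(0);pc=P.mean(0)
    H=(M-mc).T@(P-pc);a=np.arctan2(H[0,1]-H[1,0],H[0,0]+H[1,1])
    R=np.array([[np.cos(a),-np.sin(a)],[np.sin(a),np.cos(a)]]);t=pc-R@mc
    return a,R,t,(P-(M@R.T+t))
xc=lambda y:(47+(y+72)*25/42)/2+4.2
E
python3 - <<'E'
from fit import *
far=[(535.1,-176.4),(521.4,-217.8),(507.8,-259.6)]; near=[(479.1,-138.3),(445.8,-165.3),(411.2,-193.3)]
ys=[-51,-9,33]
# wide end direction is -y world; rack +y ->~(-.5,-.87); rack x = +y rotated -90: (x,y)->(y,-x): (-.87,.5) => near rail is +x
M=[(-xc(y),y) for y in ys]+[(xc(y),y) for y in ys]
a,R,t,res=kabsch(M,far+near); print('rack',a,np.degrees(a),t,res.round(1))
G=[(495.3,236.3),(479.4,197.0),(464.7,157.6),(451.5,117.5)]
# rest: row along y, list y=63..-63
a2,R2,t2,res2=kabsch([(0,63),(0,21),(0,-21),(0,-63)],G); print('rest',np.degrees(a2),t2,res2.round(1))
b=cv2.imread('pics/side0.png'); A=cv2.imread('pics/top0.png')
S=5
for n,im,(r0,r1,c0,c1),sc,nm in (('side',b,(155,230,280,385),7,'s1'),('side',b,(265,380,195,330),5,'s2'),('top',A,(185,305,335,470),5,'t1'),('top',A,(190,290,110,240),6,'t2')):
    z=cv2.resize(im[r0:r1,c0:c1],None,fx=sc,fy=sc,interpolation=cv2.INTER_CUBIC)
    def dot(p,col):
        u,v=proj(n,p); cv2.circle(z,(int((u-c0+.5)*sc),int((v-r0+.5)*sc)),3,col,-1)
    for y in (-72,-30,12,54):
        for s in (-1,1):
            dot([*(R@[s*xc(y),y]+t),30],(0,0,255))
    for y in (-96,-84,-60,-42,-18,0,24,42,66,78):
        for s in (-1,1):
            dot([*(R@[s*xc(y),y]+t),44],(255,0,0))
    for L,y in zip((150,125,100,75),(63,21,-21,-63)):
        for x in (-L/2,0,L/2): dot([*(R2@[x,y]+t2),37.8],(0,255,0))
    cv2.imwrite(f'pics/{nm}.png',z)
E
```

```text
rack 2.5388216597909183 145.46376604241817 [ 478.29765428 -199.19724378] [[-0.1  0. ]
 [-0.3  0.3]
 [-0.4  0.2]
 [-0.1 -0.4]
 [ 0.7  0.1]
 [ 0.2 -0.3]]
rest -20.260405626541946 [472.725 177.1  ] [[ 0.8  0.1]
 [-0.6  0.2]
 [-0.8  0.2]
 [ 0.6 -0.5]]
```

View pics/s1.png

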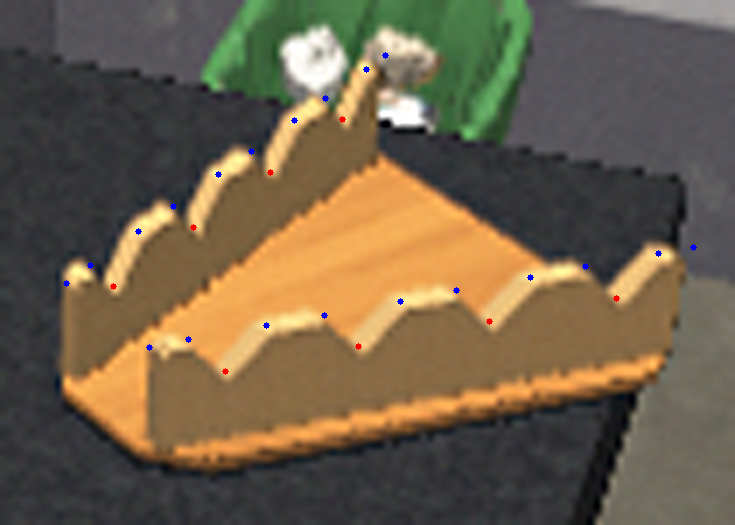

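View pics/s2.png

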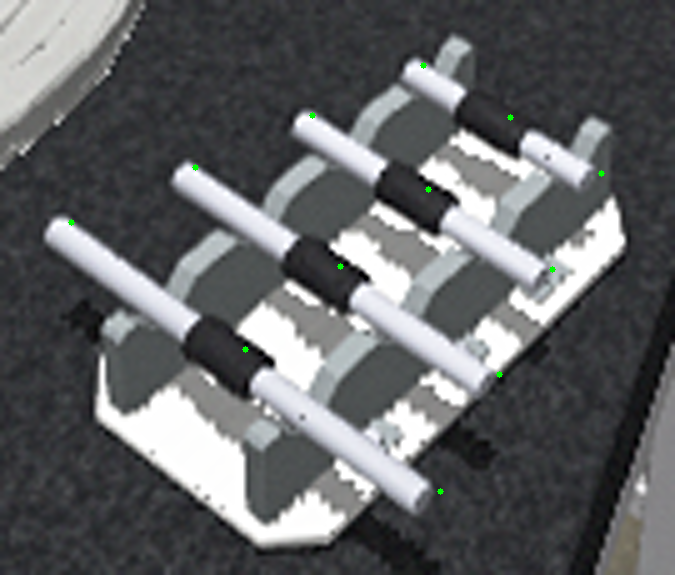

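View pics/t1.png

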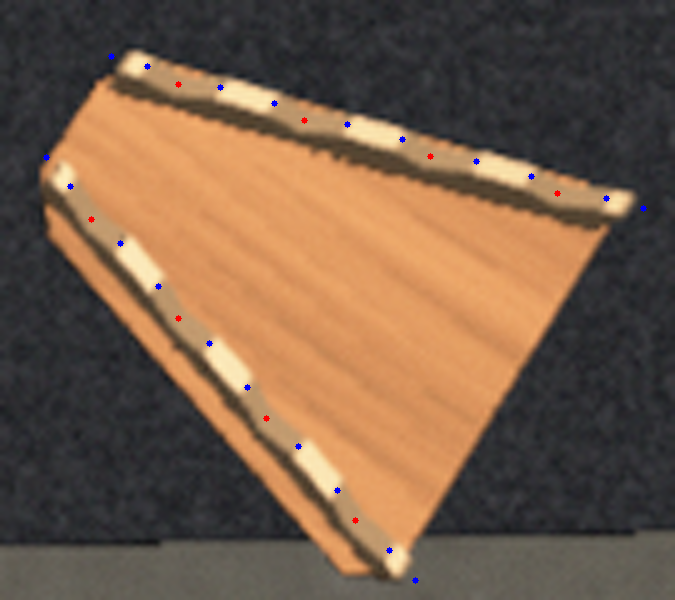

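View pics/t2.png

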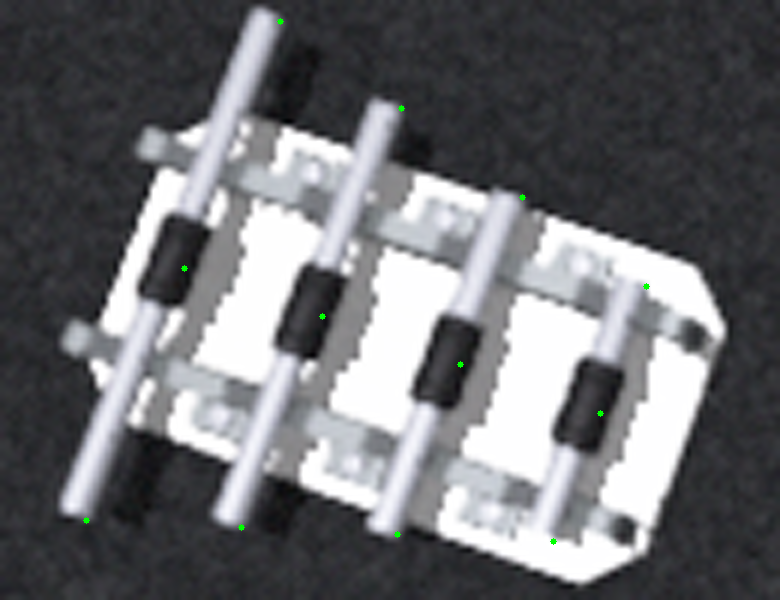

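```bash
python3 - <<'E'
from fit import *
g=[(174,259),(311,312),(447,362),(589,405)]
e=[(171,262),(307,311),(446,362),(589,406)]
P=[ray('top',110+(x+.5)/6-.5,190+(y+.5)/6-.5,37.8)[:2] for (x,y) in (np.array(g)+np.array(e))/2]
a,R,t,res=kabsch([(0,63),(0,21),(0,-21),(0,-63)],P); print(np.degrees(a),t,res.round(1)); print(np.round(P,1))
E1=[((264,12),(78,512)),((383,104),(232,519)),((508,196),(384,529)),((629,285),(549,528))]
for p,q in E1:
    p,q=[ray('top',110+(x+.5)/6-.5,190+(y+.5)/6-.5,37.8)[:2] for x,y in (p,q)]
    d=p-q; print(np.linalg.norm(d),np.degrees(np.arctan2(d[1],d[0])))
for x,y in [(229,355),(324,272),(416,195),(489,124)]: print(ray('side',195+(x+.5)/5-.5,265+(y+.5)/5-.5,37.8).round(1))
E
python3 - <<'E'
from workcell import sensors
from scipy.spatial.transform import Rotation as Ro
o=sensors.get_obs();print(Ro.from_rotvec(o['orientation']).as_matrix().round(4))
E
```

```text
-20.307435413714632 [474.25272252 180.564825  ] [[ 0.6 -0. ]
 [-0.3  0.2]
 [-0.9  0.4]
 [ 0.6 -0.5]]
[[496.7 239.6]
 [481.3 200.4]
 [466.1 161.2]
 [453.  121. ]]
149.52063118955564 -19.360791931220533
123.2589921394395 -19.328628445524632
98.71552071245814 -20.167205926599355
70.85311771640418 -18.3120301928093
[498.  240.   37.8]
[483.6 200.8  37.8]
[468.1 161.2  37.8]
[456.3 123.3  37.8]
[[ 3.163e-01 -9.487e-01 -3.000e-04]
 [-9.487e-01 -3.163e-01  1.600e-03]
 [-1.600e-03 -2.000e-04 -1.000e+00]]
```

```bash
cat > go.py <<'E'
# go.py x y z yawdeg : what remains, in tool axes
import sys
from h import *
from workcell import sensors
from scipy.spatial.transform import Rotation as Ro
def state():
    o=sensors.get_obs(); R=Ro.from_rotvec(o['orientation']).as_matrix(); return o,R
def need(x,y,z,yaw):
    o,R=state(); c,s=np.cos(np.radians(yaw)),np.sin(np.radians(yaw))
    T=np.array([[c,s,0],[s,-c,0],[0,0,-1]])
    dr=np.degrees(Ro.from_matrix(R.T@T).as_rotvec()); d=np.array([x,y,z])-o['eef_pos']
    print('t',round(o['time'],2),'pos',o['eef_pos'].round(1),'q',o['q'].round(2),'w',round(o['gripper_width'],1),'F',o['wrist_force'].round(1))
    print('offset m (tool now)',(R.T@d/1000).round(4),'dr deg',dr.round(1),'| offset after turn',(T.T@d/1000).round(4))
if __name__=='__main__': need(*map(float,sys.argv[1:5]))
E
python3 go.py 450 -250 220 -110
```

```text
t 0.1 pos [ 189.6 -568.6  224.1] q [-1.36  0.36  1.51 -0.    1.27 -0.12] w 87.7 F [ 0.   0.7 -0.1]
offset m (tool now) [-0.2199 -0.3478  0.0045] dr deg [ 0.   0.1 38.4] | offset after turn [-0.3884 -0.1357  0.0041]
```

Call:
servo_tool([
  {"offset":[0,0,0],"dr":[0,0,8],"grip":0.03},
  {"offset":[0,0,0],"dr":[0,0,8],"grip":0.03},
  {"offset":[0,0,0],"dr":[0,0,8],"grip":0.03},
  {"offset":[0,0,0],"dr":[0,0,8],"grip":0.03},
  {"offset":[0,0,0],"dr":[0,0,6.4],"grip":0.03},
])

```text
time: 0.6
eef_pos: [189.7, -568.8, 224.3]
orientation: [-1.796, 2.577, 0.002]
wrist_force: [0.1, 0.6, -0.0]
gripper_width: 51.3
```

```bash
python3 go.py 450 -250 220 -110
```

```text
t 0.6 pos [ 189.7 -568.8  224.3] q [-1.36  0.36  1.51  0.    1.27  0.56] w 51.3 F [ 0.1  0.6 -0. ]
offset m (tool now) [-0.3892 -0.1337  0.0046] dr deg [ 0.   0.1 -0.3] | offset after turn [-0.3886 -0.1356  0.0043]
```

Call:
servo_tool([
  {"offset":[-0.039,-0.0135,0],"dr":[0,0,0],"grip":0.03},
  {"offset":[-0.039,-0.0135,0],"dr":[0,0,0],"grip":0.03},
  {"offset":[-0.039,-0.0135,0],"dr":[0,0,0],"grip":0.03},
  {"offset":[-0.039,-0.0135,0],"dr":[0,0,0],"grip":0.03},
  {"offset":[-0.039,-0.0135,0],"dr":[0,0,0],"grip":0.03},
])

```text
time: 1.1
eef_pos: [320.4, -407.3, 224.5]
orientation: [-1.802, 2.573, 0.001]
wrist_force: [0.4, -0.9, -0.5]
gripper_width: 30.0
```

Call:
servo_tool([
  {"offset":[-0.039,-0.0135,0],"dr":[0,0,0],"grip":0.03},
  {"offset":[-0.039,-0.0135,0],"dr":[0,0,0],"grip":0.03},
  {"offset":[-0.039,-0.0135,0],"dr":[0,0,0],"grip":0.03},
  {"offset":[-0.039,-0.0135,0],"dr":[0,0,0],"grip":0.03},
  {"offset":[-0.039,-0.0135,0],"dr":[0,0,0],"grip":0.03},
])

```text
time: 1.6
eef_pos: [450.4, -247.1, 224.6]
orientation: [1.803, -2.573, -0.001]
wrist_force: [0.6, -0.3, -0.7]
gripper_width: 30.3
```

Call:
servo_tool([
  {"offset":[-0.039,0.0137,0],"dr":[0,0,0],"grip":0.03},
  {"offset":[-0.039,0.0137,0],"dr":[0,0,0],"grip":0.03},
  {"offset":[-0.039,0.0137,0],"dr":[0,0,0],"grip":0.03},
  {"offset":[-0.039,0.0137,0],"dr":[0,0,0],"grip":0.03},
  {"offset":[-0.039,0.0137,0],"dr":[0,0,0],"grip":0.03},
])

```text
time: 2.1
eef_pos: [451.4, -40.3, 224.7]
orientation: [1.802, -2.573, -0.001]
wrist_force: [0.8, -0.4, -0.1]
gripper_width: 30.0
```

```bash
python3 go.py 454.4 122.4 120 -110
```

```text
t 2.1 pos [451.4 -40.3 224.7] q [-0.24  0.15  1.81  0.    1.18  1.68] w 30.0 F [ 0.8 -0.4 -0.1]
offset m (tool now) [-0.154   0.0527  0.1047] dr deg [0. 0. 0.] | offset after turn [-0.1539  0.0529  0.1047]
```

Call:
servo_tool([
  {"offset":[-0.038,0.013,0.026],"dr":[0,0,0],"grip":0.03},
  {"offset":[-0.038,0.013,0.026],"dr":[0,0,0],"grip":0.03},
  {"offset":[-0.038,0.013,0.026],"dr":[0,0,0],"grip":0.03},
  {"offset":[-0.038,0.013,0.026],"dr":[0,0,0],"grip":0.03},
  {"offset":[0,0,0],"dr":[0,0,0],"grip":0.03},
])

```text
time: 2.6
eef_pos: [452.0, 122.1, 117.9]
orientation: [1.806, -2.565, -0.006]
wrist_force: [0.4, -1.1, -0.2]
gripper_width: 29.9
```

```bash
python3 go.py 454.4 122.4 43.8 -110
python3 - <<'E'
from h import *
for n,(r0,r1,c0,c1),s in (('side',(215,390,190,350),4),('top',(180,300,110,260),5)):
    im=eyes.grab_frame(n); cv2.imwrite(f'pics/{n}1.png',im); cv2.imwrite(f'pics/{n}1z.png',cv2.resize(im[r0:r1,c0:c1],None,fx=s,fy=s,interpolation=2))
E
```

```text
t 2.6 pos [452.  122.1 117.9] q [0.12 0.31 1.91 0.   0.93 2.03] w 29.9 F [ 0.4 -1.1 -0.2]
offset m (tool now) [-0.0012 -0.0026  0.0741] dr deg [ 0.3 -0.1  0.3] | offset after turn [-0.0011 -0.0022  0.0741]
```

View pics/side1z.png

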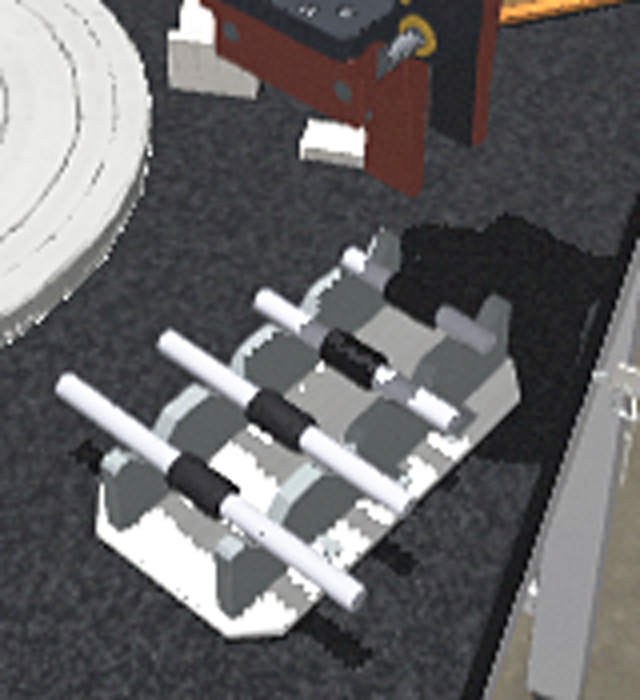

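View pics/top1z.png

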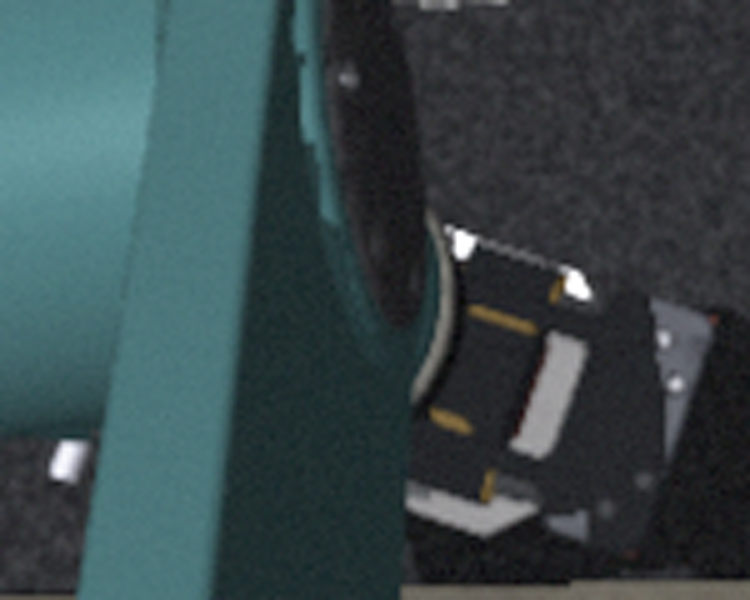

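Run:
```python
from h import *
p=np.array([452,122.1]);ex=np.array([.342,.94]);ey=np.array([.94,-.342])
for k in (15,28.5):
  for w in (-10,10):
    q=p+ex*k+ey*w; u,v=proj('side',[*q,93]); print(k,w,((u+.5-190)*4,(v+.5-215)*4))
```

```text
15 -10 (np.float64(424.31320539812737), np.float64(231.87912491276415))
15 10 (np.float64(384.1352958817122), np.float64(208.6733391749508))
28.5 -10 (np.float64(402.4019598740242), np.float64(250.40405319388196))
28.5 10 (np.float64(362.0560831649534), np.float64(226.64552949306653))
```

Run:
```python
from h import *
a=cv2.imread('pics/side1.png'); 
p=np.array([452,122.1]);ex=np.array([.342,.94]);ey=np.array([.94,-.342])
S=5;r0,c0=140,220
z=cv2.resize(a[r0:r0+115,c0:c0+150],None,fx=S,fy=S,interpolation=2)
for k in (-28.5,-15,15,28.5):
  for w in (-10,10):
   for h,col in ((93,(0,255,0)),(118,(255,0,0)),(173,(0,255,255))):
    u,v=proj('side',[*(p+ex*k+ey*w),h]); cv2.circle(z,(int((u+.5-c0)*S),int((v+.5-r0)*S)),3,col,-1)
cv2.imwrite('pics/z5.png',z)
```

```text
(no output)
```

View pics/z5.png

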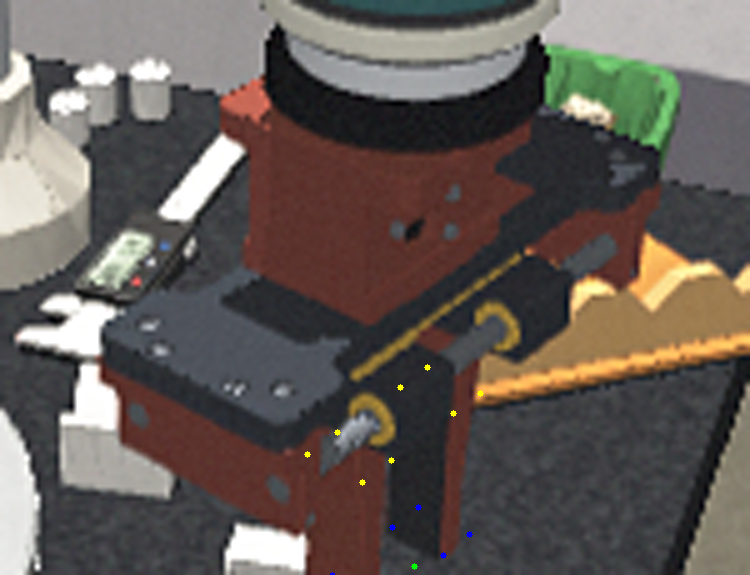

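```bash
python3 go.py 454.4 122.4 43.8 -110
python3 - <<'E'
from h import *
from workcell import bot
print(bot.nose_length)
a=cv2.imread('pics/side1.png'); 
p=np.array([452,122.1]);ex=np.array([.342,.94]);ey=np.array([.94,-.342])
S=6;r0,c0=215,250
z=cv2.resize(a[r0:r0+90,c0:c0+120],None,fx=S,fy=S,interpolation=2)
for k in (-28.5,-15,15,28.5):
  for w in (-10,10):
   for h,col in ((93,(0,255,0)),(106,(255,0,255)),(118,(255,0,0))):
    u,v=proj('side',[*(p+ex*k+ey*w),h]); cv2.circle(z,(int((u+.5-c0)*S),int((v+.5-r0)*S)),3,col,-1)
cv2.imwrite('pics/z6.png',z)
E
```

```text
t 2.7 pos [454.1 119.1 120.2] q [ 0.11  0.31  1.91 -0.    0.93  2.03] w 30.2 F [1.5 0.1 0.8]
offset m (tool now) [-0.0033  0.0006  0.0764] dr deg [ 0.1 -0.1  0.2] | offset after turn [-0.0032  0.0008  0.0764]
25.0
```

View pics/z6.png

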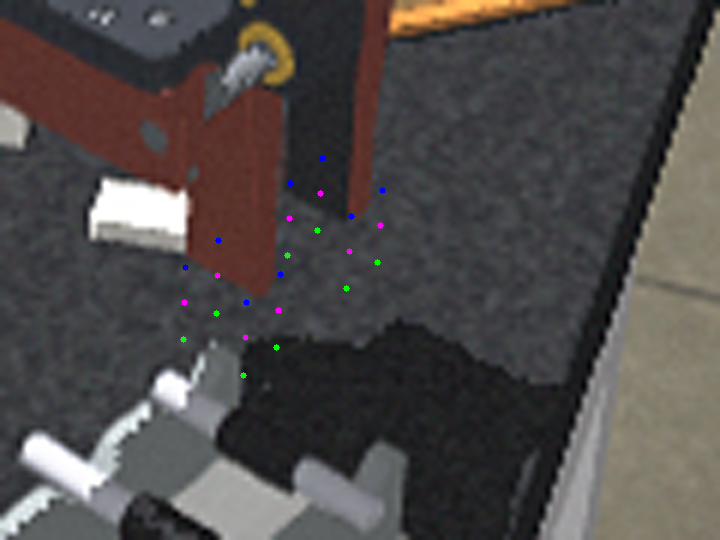

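Call:
servo_tool([
  {"offset":[-0.0032,0.0008,0.02],"dr":[0,0,0],"grip":0.03},
  {"offset":[0,0,0.015],"dr":[0,0,0],"grip":0.03},
  {"offset":[0,0,0.01],"dr":[0,0,0],"grip":0.03},
  {"offset":[0,0,0],"dr":[0,0,0],"grip":0.03},
  {"offset":[0,0,0],"dr":[0,0,0],"grip":0.03},
])

```text
time: 3.2
eef_pos: [455.8, 121.2, 76.4]
orientation: [-1.801, 2.573, -0.0]
wrist_force: [0.6, -0.5, -0.4]
gripper_width: 30.2
```

```bash
python3 go.py 454.4 122.4 43.8 -110
python3 - <<'E'
from h import *
from go import state
o,_=state();p=o['eef_pos'][:2];zt=o['eef_pos'][2]
a=eyes.grab_frame('side');cv2.imwrite('pics/side2.png',a)
ex=np.array([.342,.94]);ey=np.array([.94,-.342])
S=5;r0,c0=215,220
z=cv2.resize(a[r0:r0+110,c0:c0+140],None,fx=S,fy=S,interpolation=2)
z2=z.copy()
for k in (-28.5,-15,15,28.5):
  for w in (-10,10):
   for h,col in ((-25,(0,255,0)),(0,(255,0,0))):
    u,v=proj('side',[*(p+ex*k+ey*w),zt+h]); cv2.circle(z,(int((u+.5-c0)*S),int((v+.5-r0)*S)),3,col,-1)
cv2.imwrite('pics/z7.png',z)
E
```

```text
t 3.2 pos [455.8 121.2  76.4] q [ 0.11  0.38  1.94 -0.    0.82  2.03] w 30.2 F [ 0.6 -0.5 -0.4]
offset m (tool now) [-0.0007  0.0017  0.0326] dr deg [-0.  0. -0.] | offset after turn [-0.0007  0.0017  0.0326]
```

View pics/z7.png

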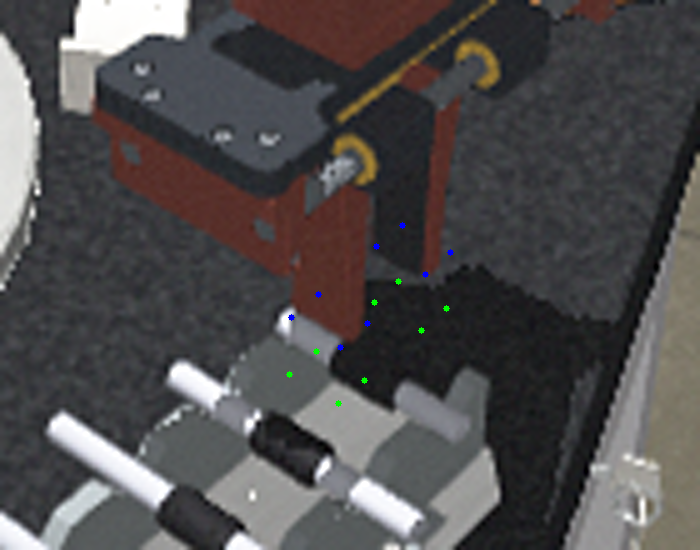

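Run:
```python
from h import *
from go import state
o,_=state();p=o['eef_pos'][:2];zt=o['eef_pos'][2]
ex=np.array([.342,.94]);ey=np.array([.94,-.342])
for n,r0,c0,S in (('top',180,110,5),('side',110,180,4)):
    a=eyes.grab_frame(n);cv2.imwrite(f'pics/{n}3.png',a)
    z=cv2.resize(a[r0:r0+(120 if n=='top' else 150),c0:c0+(150 if n=='top' else 200)],None,fx=S,fy=S,interpolation=2)
    for A,B,col in ((89,37.5,(0,255,0)),(37.5,89,(255,0,255))):
      for hh in (55,):
        q=[proj(n,[*(p+ex*A*i+ey*B*j),zt+hh]) for i,j in ((1,1),(1,-1),(-1,-1),(-1,1))]
        q=[(int((u+.5-c0)*S),int((v+.5-r0)*S)) for u,v in q]
        cv2.polylines(z,[np.array(q)],True,col,1)
    cv2.imwrite(f'pics/{n}3z.png',z)
```

```text
(no output)
```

View pics/top3z.png

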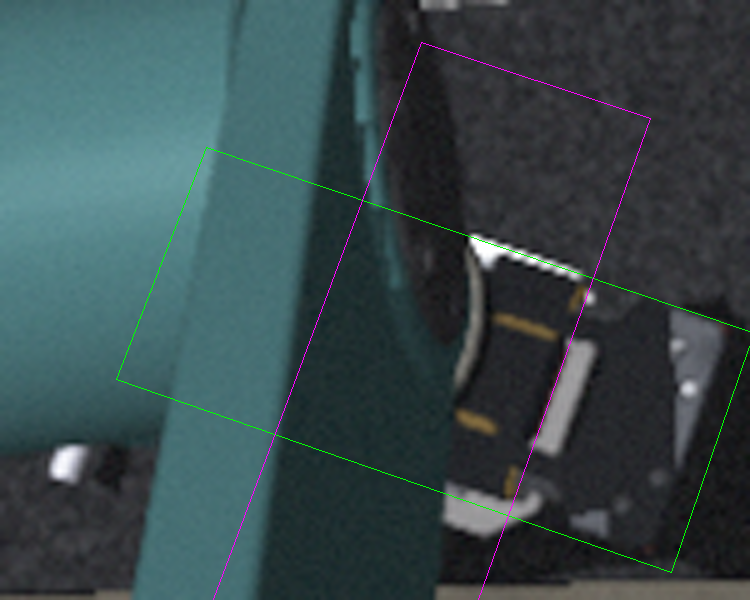

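View pics/side3z.png

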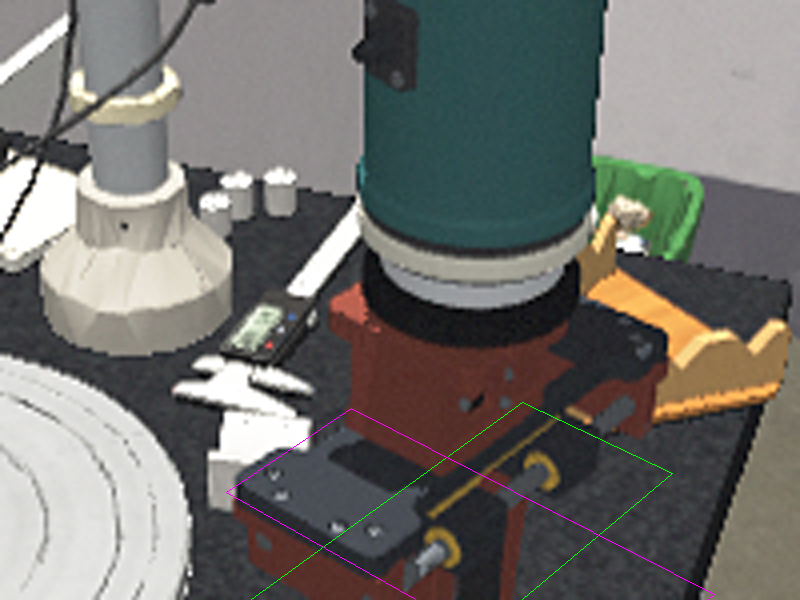

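Call:
servo_tool([
  {"offset":[0,0.001,0.008],"dr":[0,0,0],"grip":0.03},
  {"offset":[0,0,0.008],"dr":[0,0,0],"grip":0.03},
  {"offset":[0,0,0],"dr":[0,0,0],"grip":0.03},
  {"offset":[0,0,0],"dr":[0,0,0],"grip":0.03},
])

```text
time: 3.75
eef_pos: [453.9, 122.3, 59.4]
orientation: [1.803, -2.572, -0.001]
wrist_force: [-1.3, 0.1, -0.4]
gripper_width: 30.0
```

```bash
cat > look.py <<'E'
import sys
from h import *
# look.py cam tag r0 r1 c0 c1 S
n,tag=sys.argv[1:3]; r0,r1,c0,c1,S=map(int,sys.argv[3:8])
a=eyes.grab_frame(n);cv2.imwrite(f'pics/{tag}.png',a)
cv2.imwrite(f'pics/{tag}z.png',cv2.resize(a[r0:r1,c0:c1],None,fx=S,fy=S,interpolation=2))
E
python3 go.py 454.4 122.4 43.8 -110; python3 look.py side s4 225 335 220 350 6
```

```text
t 3.75 pos [453.9 122.3  59.4] q [0.12 0.41 1.96 0.   0.77 2.03] w 30.0 F [-1.3  0.1 -0.4]
offset m (tool now) [-0.0003 -0.0004  0.0156] dr deg [ 0.1 -0.   0.1] | offset after turn [-0.0003 -0.0004  0.0156]
```

View pics/s4z.png

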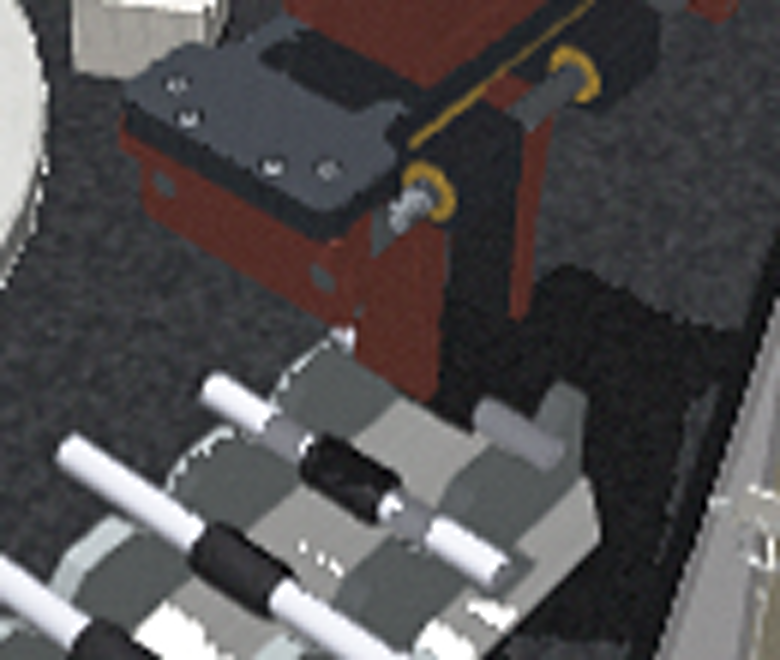

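Call:
servo_tool([
  {"offset":[0,0,0.008],"dr":[0,0,0],"grip":0.03},
  {"offset":[0,0,0.0075],"dr":[0,0,0],"grip":0.03},
  {"offset":[0,0,0],"dr":[0,0,0],"grip":0.03},
  {"offset":[0,0,0],"dr":[0,0,0],"grip":0.03},
])

```text
time: 4.2
eef_pos: [454.0, 122.2, 44.0]
orientation: [1.802, -2.572, -0.001]
wrist_force: [-0.1, -0.2, -0.7]
gripper_width: 30.5
```

```bash
python3 go.py 454.4 122.4 43.8 -110; python3 look.py side s5 225 335 220 350 6
```

```text
t 4.2 pos [454.  122.2  44. ] q [0.12 0.44 1.97 0.   0.73 2.03] w 30.5 F [-0.1 -0.2 -0.7]
offset m (tool now) [-0.0003 -0.0003  0.0002] dr deg [ 0.1 -0.   0. ] | offset after turn [-0.0003 -0.0003  0.0002]
```

View pics/s5z.png

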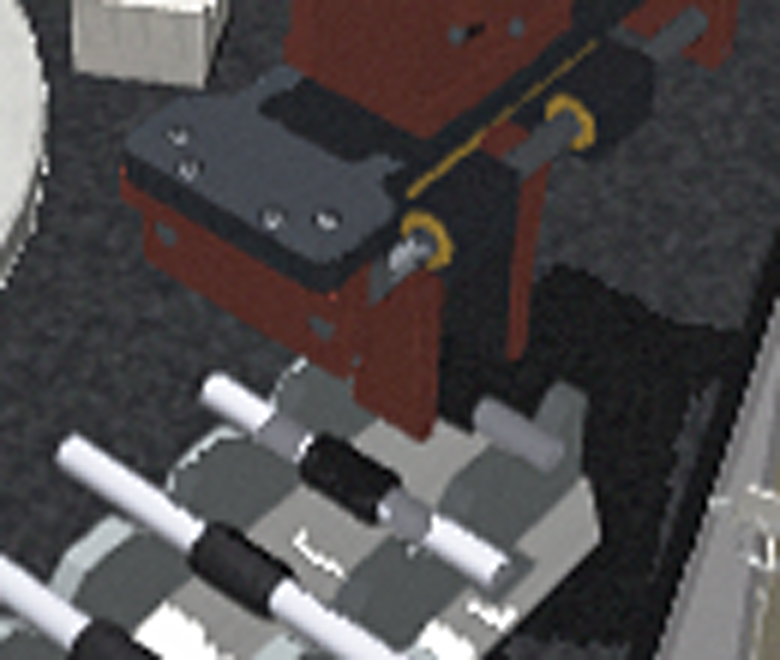

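Run:
```python
from h import *
p=np.array([454,122.2]);ex=np.array([.342,.94]);ey=np.array([.94,-.342])
for k in (28.5,):
  for w in (-12,-10,10,12):
   for h in (19,27,35,43):
    u,v=proj('side',[*(p+ex*k+ey*w),h]); print(w,h,((u+.5-220)*6,(v+.5-225)*6))
```

```text
-12 19 (np.float64(413.39557762989523), np.float64(517.4484007672593))
-12 27 (np.float64(414.2935597115521), np.float64(496.9679090495156))
-12 35 (np.float64(415.20304211607015), np.float64(476.2251267227339))
-12 43 (np.float64(416.12424719162345), np.float64(455.2149826390114))
-10 19 (np.float64(407.6306585205276), np.float64(513.763502797817))
-10 27 (np.float64(408.49075048369514), np.float64(493.2883646815353))
-10 35 (np.float64(409.36184194612906), np.float64(472.55137518617835))
-10 43 (np.float64(410.24414527048975), np.float64(451.5474788583847))
10 19 (np.float64(350.85436318056225), np.float64(477.47247226614263))
10 27 (np.float64(351.346796378381), np.float64(457.053550432787))
10 35 (np.float64(351.8454394004806), np.float64(436.377135974761))
10 43 (np.float64(352.3504104555925), np.float64(415.4383273239364))
12 19 (np.float64(345.26258335384045), np.float64(473.8982437751348))
12 27 (np.float64(345.7193472469728), np.float64(453.48520138933327))
12 35 (np.float64(346.18186313947194), np.float64(432.81509882726687))
12 43 (np.float64(346.6502403716529), np.float64(411.88304960707785))
```

Call:
servo_tool([
  {"offset":[0,0,0],"dr":[0,0,0],"grip":0.022},
  {"offset":[0,0,0],"dr":[0,0,0],"grip":0.012},
  {"offset":[0,0,0],"dr":[0,0,0],"grip":0.012},
  {"offset":[0,0,0],"dr":[0,0,0],"grip":0.012},
], squeeze=6)

```text
time: 4.65
eef_pos: [454.4, 121.8, 44.6]
orientation: [1.803, -2.572, 0.001]
wrist_force: [-0.7, -3.4, 3.0]
gripper_width: 12.1
```

```bash
python3 go.py 454.4 122.4 43.8 -110; python3 look.py side s6 225 335 220 350 6
```

```text
t 4.65 pos [454.4 121.8  44.6] q [ 0.12  0.44  1.97 -0.    0.74  2.03] w 12.1 F [-0.7 -3.4  3. ]
offset m (tool now) [-0.0006  0.0002  0.0008] dr deg [-0.  -0.   0.1] | offset after turn [-0.0006  0.0002  0.0008]
```

View pics/s6z.png

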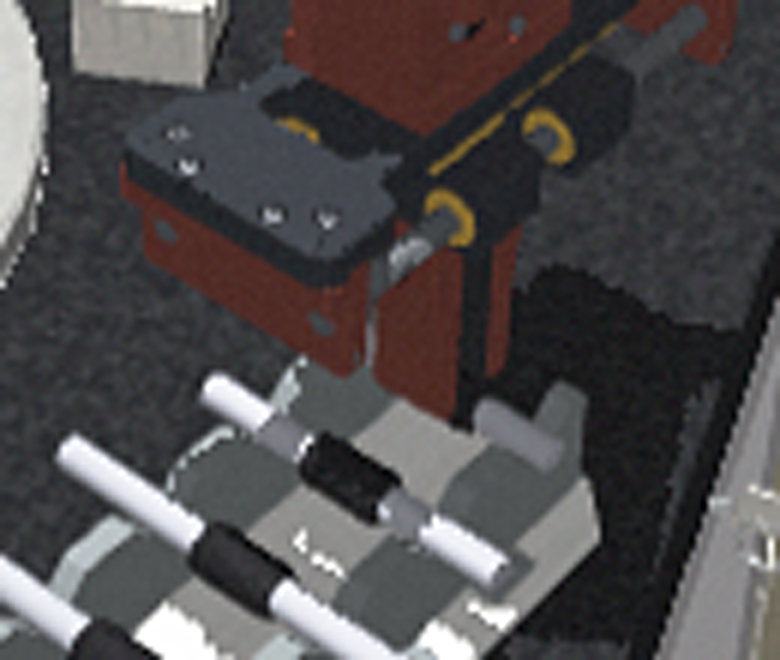

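Call:
servo_tool([
  {"offset":[0,0,0],"dr":[0,0,0],"grip":0.03},
  {"offset":[0,0,0],"dr":[0,0,0],"grip":0.03},
  {"offset":[0,0,0],"dr":[0,0,0],"grip":0.03},
])

```text
time: 5.0
eef_pos: [454.5, 122.4, 44.4]
orientation: [-1.802, 2.573, 0.0]
wrist_force: [-1.0, 0.6, -0.1]
gripper_width: 29.5
```

Call:
servo_tool([
  {"offset":[0,0,0.004],"dr":[0,0,0],"grip":0.03},
  {"offset":[0,0,0.004],"dr":[0,0,0],"grip":0.03},
  {"offset":[0,0,0],"dr":[0,0,0],"grip":0.03},
  {"offset":[0,0,0],"dr":[0,0,0],"grip":0.03},
])

```text
time: 5.4
eef_pos: [454.1, 122.2, 36.1]
orientation: [1.802, -2.572, -0.001]
wrist_force: [-0.4, -0.3, 0.1]
gripper_width: 29.9
```

```bash
python3 go.py 454.4 122.4 22 -110; python3 look.py side s7 225 335 220 350 6
```

```text
t 5.4 pos [454.1 122.2  36.1] q [0.12 0.45 1.98 0.   0.71 2.03] w 29.9 F [-0.4 -0.3  0.1]
offset m (tool now) [-0.0002 -0.0002  0.0141] dr deg [ 0. -0.  0.] | offset after turn [-0.0002 -0.0002  0.0141]
```

View pics/s7z.png

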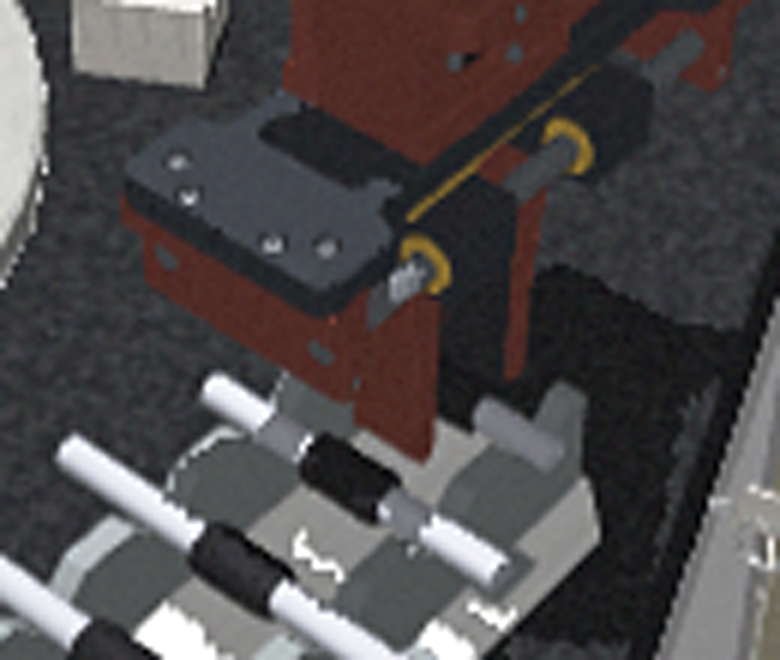

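Run:
```python
from h import *
p=np.array([454.2,122.2]);ex=np.array([.342,.94]);ey=np.array([.94,-.342])
for k in (28.5,60,89):
  for w in (-37.5,37.5):
   for h in (80,100,120,140):
    u,v=proj('side',[*(p+ex*k+ey*w),h]); print(k,w,h,((u+.5-220)*6).round(),((v+.5-225)*6).round())
```

```text
28.5 -37.5 80 499.0 401.0
28.5 -37.5 100 503.0 344.0
28.5 -37.5 120 507.0 285.0
28.5 -37.5 140 511.0 223.0
28.5 37.5 80 275.0 267.0
28.5 37.5 100 275.0 211.0
28.5 37.5 120 275.0 153.0
28.5 37.5 140 275.0 92.0
60 -37.5 80 420.0 472.0
60 -37.5 100 423.0 414.0
60 -37.5 120 426.0 354.0
60 -37.5 140 428.0 292.0
60 37.5 80 194.0 330.0
60 37.5 100 193.0 273.0
60 37.5 120 192.0 214.0
60 37.5 140 190.0 153.0
89 -37.5 80 344.0 541.0
89 -37.5 100 345.0 483.0
89 -37.5 120 347.0 422.0
89 -37.5 140 348.0 360.0
89 37.5 80 116.0 392.0
89 37.5 100 113.0 334.0
89 37.5 120 111.0 275.0
89 37.5 140 108.0 213.0
```

Call:
servo_tool([
  {"offset":[0,0,0.004],"dr":[0,0,0],"grip":0.03},
  {"offset":[0,0,0.004],"dr":[0,0,0],"grip":0.03},
  {"offset":[0,0,0],"dr":[0,0,0],"grip":0.03},
])

```text
time: 5.75
eef_pos: [454.0, 122.2, 27.8]
orientation: [1.802, -2.572, -0.001]
wrist_force: [-0.5, -0.3, 0.2]
gripper_width: 30.2
```

```bash
python3 go.py 454.4 122.4 20 -110
```

```text
t 5.75 pos [454.  122.2  27.8] q [0.12 0.47 1.98 0.   0.69 2.03] w 30.2 F [-0.5 -0.3  0.2]
offset m (tool now) [-0.0004 -0.0004  0.0078] dr deg [ 0.1 -0.   0. ] | offset after turn [-0.0004 -0.0003  0.0078]
```

Call:
servo_tool([
  {"offset":[0,0,0.004],"dr":[0,0,0],"grip":0.03},
  {"offset":[0,0,0.003],"dr":[0,0,0],"grip":0.03},
  {"offset":[0,0,0],"dr":[0,0,0],"grip":0.02},
  {"offset":[0,0,0],"dr":[0,0,0],"grip":0.008},
  {"offset":[0,0,0],"dr":[0,0,0],"grip":0.008},
], squeeze=15)

```text
time: 6.25
eef_pos: [454.0, 121.6, 21.4]
orientation: [1.803, -2.571, 0.001]
wrist_force: [-0.7, -4.1, 0.7]
gripper_width: 14.8
```

```bash
python3 go.py 454.4 122.4 20 -110; python3 look.py side s8 225 335 220 350 6
```

```text
t 6.25 pos [454.  121.6  21.4] q [ 0.12  0.48  1.99 -0.    0.68  2.03] w 14.8 F [-0.7 -4.1  0.7]
offset m (tool now) [-0.0009 -0.0001  0.0014] dr deg [ 0.  -0.1  0.1] | offset after turn [-0.0009 -0.0001  0.0014]
```

View pics/s8z.png

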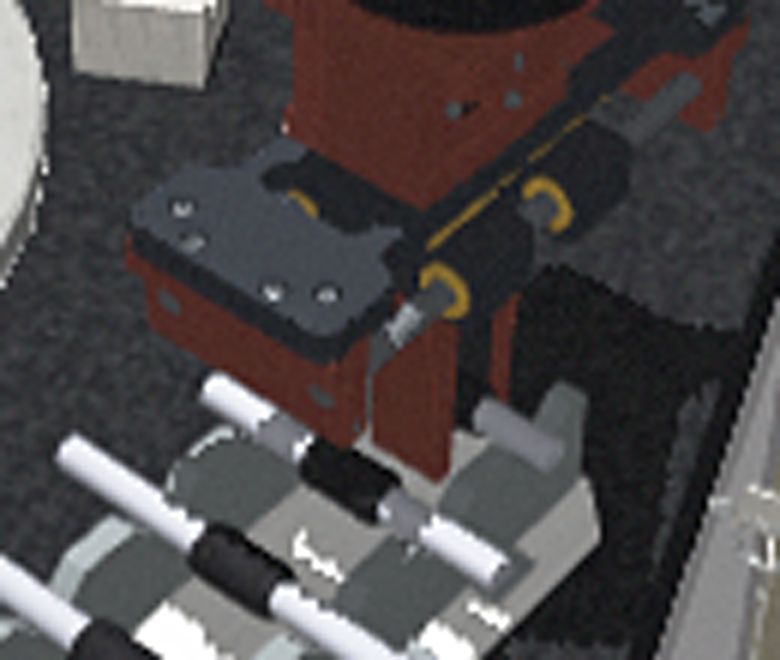

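Call:
servo_tool([
  {"offset":[0,0,-0.005],"dr":[0,0,0],"grip":0.008},
  {"offset":[0,0,-0.015],"dr":[0,0,0],"grip":0.008},
  {"offset":[0,0,-0.025],"dr":[0,0,0],"grip":0.008},
  {"offset":[0,0,-0.03],"dr":[0,0,0],"grip":0.008},
  {"offset":[0,0,-0.025],"dr":[0,0,0],"grip":0.008},
], squeeze=20)

```text
time: 6.8
eef_pos: [454.6, 122.6, 123.1]
orientation: [-1.802, 2.572, 0.0]
wrist_force: [0.2, 0.3, -0.5]
gripper_width: 14.3
```

Call:
servo_tool([
  {"offset":[0,0,0],"dr":[0,0,7.3],"grip":0.008},
  {"offset":[0,0,0],"dr":[0,0,7.3],"grip":0.008},
  {"offset":[0,0,0],"dr":[0,0,0],"grip":0.008},
])

```text
time: 7.1
eef_pos: [454.6, 122.5, 122.1]
orientation: [-1.459, 2.781, 0.0]
wrist_force: [0.3, 0.6, -1.2]
gripper_width: 14.6
```

```bash
python3 go.py 519.1 -139.9 121 -124.5;  python3 look.py side s9 165 315 200 350 4
```

```text
t 7.1 pos [454.6 122.5 122.1] q [0.12 0.3  1.9  0.   0.93 2.29] w 14.6 F [ 0.3  0.6 -1.2]
offset m (tool now) [ 0.1793 -0.2022  0.001 ] dr deg [-0.   0.1 -0.1] | offset after turn [ 0.1798 -0.2018  0.0011]
```

View pics/s9z.png

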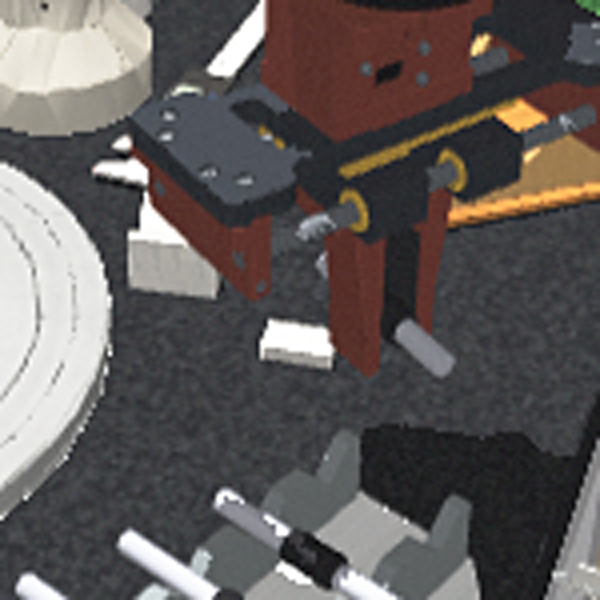

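Call:
servo_tool([
  {"offset":[0.02,-0.022,0],"dr":[0,0,0],"grip":0.008},
  {"offset":[0.03,-0.034,0],"dr":[0,0,0],"grip":0.008},
  {"offset":[0.03,-0.034,0],"dr":[0,0,0],"grip":0.008},
  {"offset":[0.03,-0.034,0],"dr":[0,0,0],"grip":0.008},
  {"offset":[0.03,-0.034,0],"dr":[0,0,0],"grip":0.008},
])

```text
time: 7.65
eef_pos: [505.2, -84.3, 121.3]
orientation: [-1.466, 2.778, 0.001]
wrist_force: [0.2, 0.6, -0.9]
gripper_width: 14.6
```

Call:
servo_tool([
  {"offset":[0.027,-0.03,0],"dr":[0,0,0],"grip":0.008},
  {"offset":[0.0127,-0.014,0.01],"dr":[0,0,0],"grip":0.008},
  {"offset":[0,0,0.02],"dr":[0,0,0],"grip":0.008},
  {"offset":[0,0,0],"dr":[0,0,0],"grip":0.008},
  {"offset":[0,0,0],"dr":[0,0,0],"grip":0.008},
])

```text
time: 8.15
eef_pos: [517.6, -139.2, 90.6]
orientation: [1.463, -2.779, -0.004]
wrist_force: [0.2, -0.4, -0.2]
gripper_width: 14.3
```

```bash
python3 go.py 519.1 -139.9 22.5 -124.5;  python3 look.py side s10 110 240 250 400 5; python3 look.py top t10 170 300 320 470 5
```

```text
t 8.15 pos [ 517.6 -139.2   90.6] q [-0.39  0.43  1.79  0.    0.92  1.78] w 14.3 F [ 0.2 -0.4 -0.2]
offset m (tool now) [-0.0003 -0.0018  0.0681] dr deg [ 0.2 -0.   0. ] | offset after turn [-0.0002 -0.0016  0.0681]
```

View pics/s10z.png

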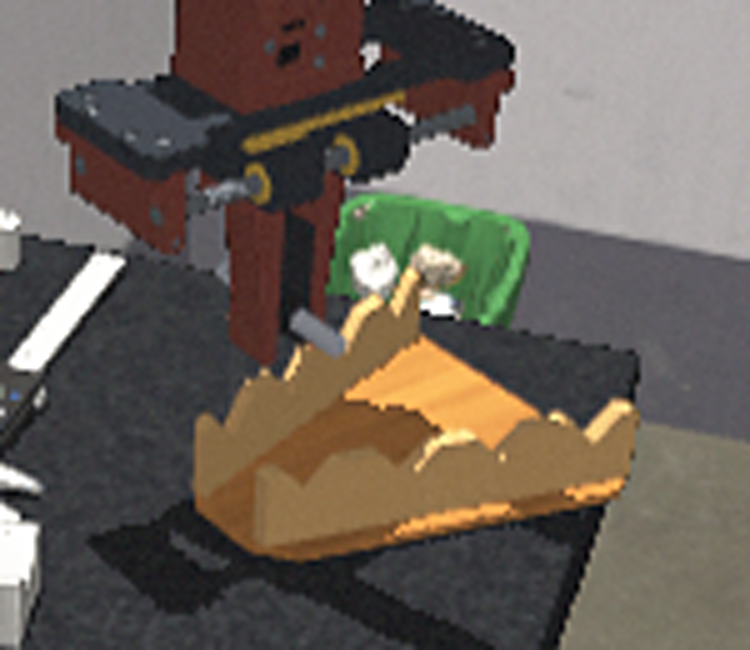

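View pics/t10z.png

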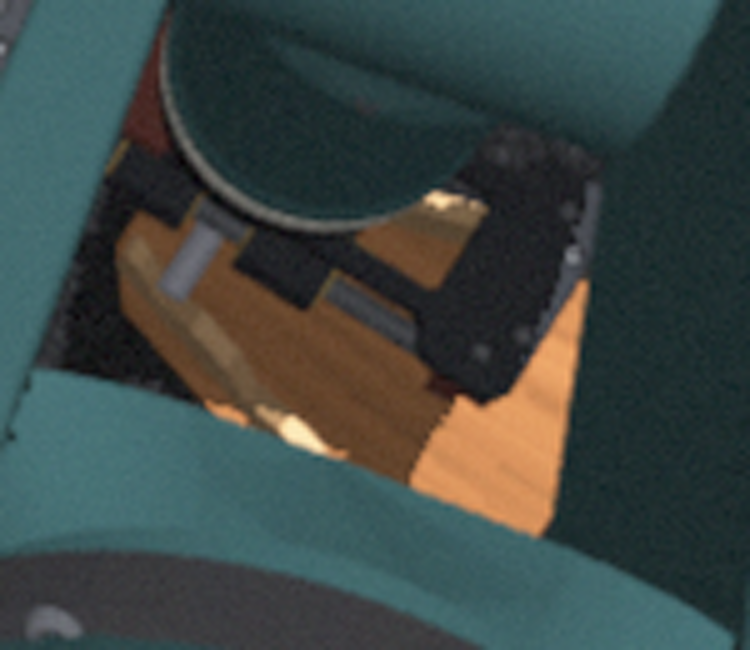

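Run:
```python
from h import *
print(proj('top',[486.7,-117.9,107]),proj('side',[486.7,-117.9,107]))
print(320+175/5,170+295/5, 250+335/5,110+345/5)
for z in (97,107): print(z,ray('top',354.6,228.6,z).round(1),ray('side',317,178.5,z).round(1))
```

```text
(np.float64(353.6391059397433), np.float64(228.6020406330464)) (np.float64(317.7228788852629), np.float64(178.51893052948805))
355.0 229.0 317.0 179.0
97 [ 487.9 -120.4   97. ] [ 492.  -133.4   97. ]
107 [ 486.7 -119.4  107. ] [ 488.1 -117.4  107. ]
```

Call:
servo_tool([
  {"offset":[0,-0.0012,0.02],"dr":[0,0,0],"grip":0.008},
  {"offset":[0,0,0.02],"dr":[0,0,0],"grip":0.008},
  {"offset":[0,0,0.012],"dr":[0,0,0],"grip":0.008},
  {"offset":[0,0,0.006],"dr":[0,0,0],"grip":0.008},
  {"offset":[0,0,0],"dr":[0,0,0],"grip":0.008},
])

```text
time: 8.75
eef_pos: [519.5, -140.6, 33.1]
orientation: [1.462, -2.78, -0.001]
wrist_force: [0.0, -0.2, 0.7]
gripper_width: 14.2
```

```bash
python3 go.py 519.1 -139.9 22.5 -124.5;  python3 look.py side s11 130 240 260 400 5
```

```text
t 8.75 pos [ 519.5 -140.6   33.1] q [-0.39  0.52  1.83  0.    0.79  1.78] w 14.2 F [ 0.  -0.2  0.7]
offset m (tool now) [-0.0003  0.0007  0.0106] dr deg [ 0.1 -0.  -0. ] | offset after turn [-0.0003  0.0007  0.0106]
```

View pics/s11z.png

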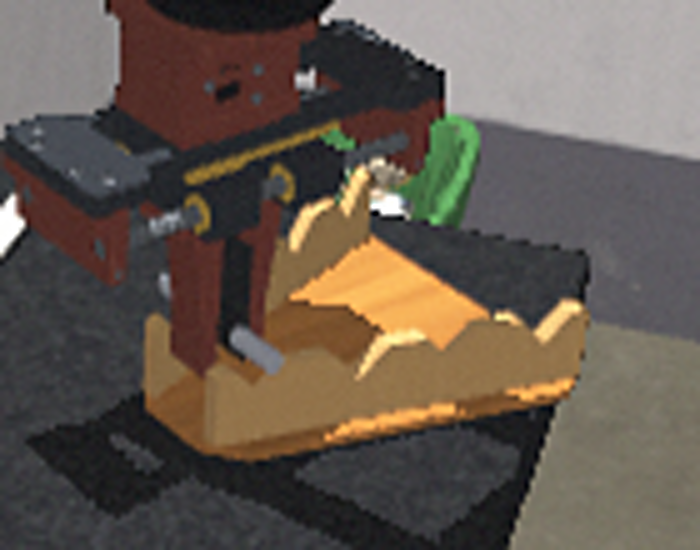

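Call:
servo_tool([
  {"offset":[0,0.0005,0.005],"dr":[0,0,0],"grip":0.008},
  {"offset":[0,0,0.003],"dr":[0,0,0],"grip":0.008},
  {"offset":[0,0,0.002],"dr":[0,0,0],"grip":0.008},
  {"offset":[0,0,0],"dr":[0,0,0],"grip":0.008},
])

```text
time: 9.2
eef_pos: [519.2, -140.7, 23.2]
orientation: [1.461, -2.781, -0.001]
wrist_force: [-0.5, 0.0, 0.0]
gripper_width: 14.5
```

```bash
python3 go.py 519.1 -139.9 21.9 -124.5;  python3 look.py side s12 130 240 260 400 5
```

```text
t 9.2 pos [ 519.2 -140.7   23.2] q [-0.39  0.54  1.84  0.    0.77  1.78] w 14.5 F [-0.5  0.   0. ]
offset m (tool now) [-0.0006  0.0006  0.0013] dr deg [ 0.   0.  -0.1] | offset after turn [-0.0006  0.0006  0.0013]
```

View pics/s12z.png

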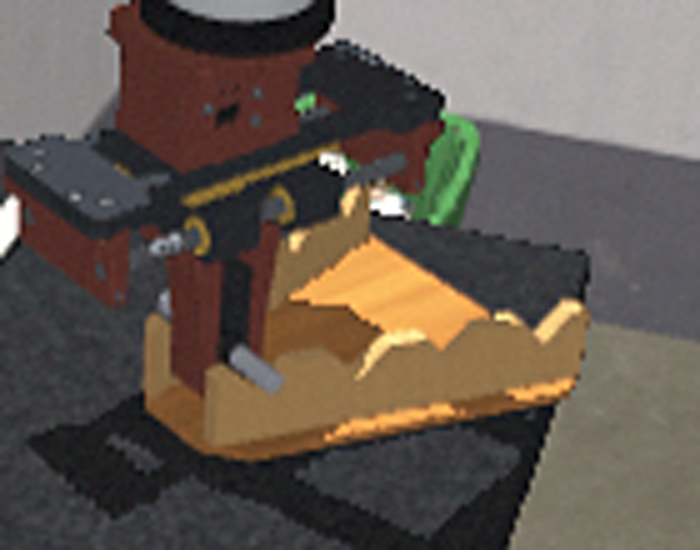

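Call:
servo_tool([
  {"offset":[0,0,0.0012],"dr":[0,0,0],"grip":0.008},
  {"offset":[0,0,0],"dr":[0,0,0],"grip":0.013},
  {"offset":[0,0,0],"dr":[0,0,0],"grip":0.018},
  {"offset":[0,0,0],"dr":[0,0,0],"grip":0.03},
  {"offset":[0,0,0],"dr":[0,0,0],"grip":0.03},
])

```text
time: 9.75
eef_pos: [519.5, -140.8, 22.3]
orientation: [-1.461, 2.781, -0.0]
wrist_force: [0.8, -0.9, 0.0]
gripper_width: 28.7
```

Call:
servo_tool([
  {"offset":[0,0,-0.01],"dr":[0,0,0],"grip":0.03},
  {"offset":[0,0,-0.03],"dr":[0,0,0],"grip":0.03},
  {"offset":[0,0,-0.03],"dr":[0,0,0],"grip":0.03},
  {"offset":[0,0,-0.03],"dr":[0,0,0],"grip":0.03},
])

```text
time: 10.15
eef_pos: [519.2, -140.7, 123.8]
orientation: [-1.461, 2.781, 0.0]
wrist_force: [0.2, -0.7, -0.3]
gripper_width: 30.0
```

```bash
python3 go.py 468.5 160.5 110 -110;  python3 look.py side s13 130 240 260 400 5
```

```text
t 10.15 pos [ 519.2 -140.7  123.8] q [-0.39  0.39  1.76  0.    1.    1.78] w 30.0 F [ 0.2 -0.7 -0.3]
offset m (tool now) [-0.2193  0.2126  0.0139] dr deg [  0.    0.  -14.6] | offset after turn [-0.2657  0.1507  0.0138]
```

View pics/s13z.png

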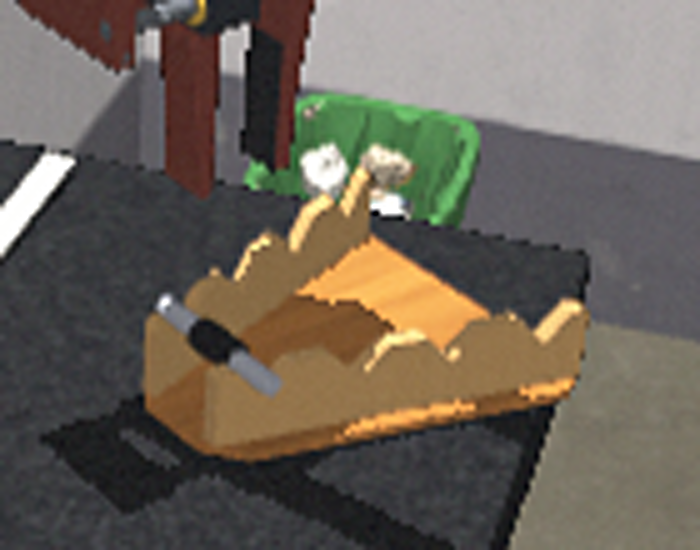

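Call:
servo_tool([
  {"offset":[0,0,0],"dr":[0,0,-7.3],"grip":0.03},
  {"offset":[0,0,0],"dr":[0,0,-7.3],"grip":0.03},
  {"offset":[-0.02,0.0113,0],"dr":[0,0,0],"grip":0.03},
  {"offset":[-0.036,0.0204,0],"dr":[0,0,0],"grip":0.03},
  {"offset":[-0.036,0.0204,0],"dr":[0,0,0],"grip":0.03},
])

```text
time: 10.7
eef_pos: [501.9, -35.9, 122.8]
orientation: [-1.8, 2.574, -0.001]
wrist_force: [0.6, 0.0, 0.5]
gripper_width: 30.0
```

Call:
servo_tool([
  {"offset":[-0.036,0.0204,0],"dr":[0,0,0],"grip":0.03},
  {"offset":[-0.036,0.0204,0],"dr":[0,0,0],"grip":0.03},
  {"offset":[-0.036,0.0204,0],"dr":[0,0,0],"grip":0.03},
  {"offset":[-0.036,0.0204,0.01],"dr":[0,0,0],"grip":0.03},
  {"offset":[-0.02,0.0113,0.02],"dr":[0,0,0],"grip":0.03},
])

```text
time: 11.2
eef_pos: [471.3, 152.2, 93.7]
orientation: [-1.802, 2.568, -0.002]
wrist_force: [0.2, -0.7, -0.3]
gripper_width: 29.9
```

```bash
python3 go.py 467.8 160.9 21.4 -110
```

```text
t 11.2 pos [471.3 152.2  93.7] q [0.17 0.38 1.88 0.   0.88 2.09] w 29.9 F [ 0.2 -0.7 -0.3]
offset m (tool now) [-0.0068  0.0064  0.0723] dr deg [-0.2  0.2  0.1] | offset after turn [-0.007   0.0062  0.0723]
```

Call:
servo_tool([
  {"offset":[-0.0075,0.006,0.02],"dr":[0,0,0],"grip":0.03},
  {"offset":[0,0,0],"dr":[0,0,0],"grip":0.03},
  {"offset":[0,0,0],"dr":[0,0,0],"grip":0.03},
])

```text
time: 11.5
eef_pos: [467.4, 158.3, 72.6]
orientation: [1.804, -2.572, -0.0]
wrist_force: [0.2, -1.1, 0.1]
gripper_width: 30.1
```

```bash
python3 go.py 467.8 160.9 21.4 -110;python3 look.py side s14 215 335 220 350 5
```

```text
t 11.5 pos [467.4 158.3  72.6] q [ 0.19  0.41  1.9  -0.    0.83  2.11] w 30.1 F [ 0.2 -1.1  0.1]
offset m (tool now) [-0.0026  0.0005  0.0512] dr deg [ 0.  -0.   0.1] | offset after turn [-0.0026  0.0005  0.0512]
```

View pics/s14z.png

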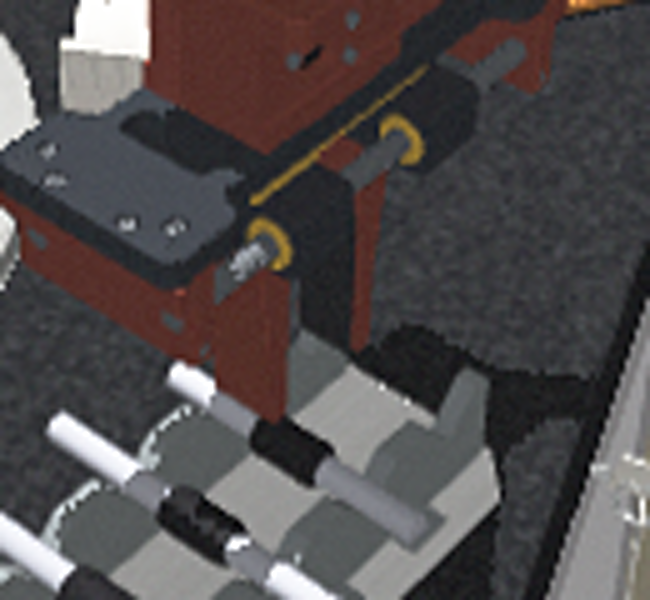

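Call:
servo_tool([
  {"offset":[-0.0026,0.0005,0],"dr":[0,0,0],"grip":0.03},
  {"offset":[0,0,0.018],"dr":[0,0,0],"grip":0.03},
  {"offset":[0,0,0.018],"dr":[0,0,0],"grip":0.03},
  {"offset":[0,0,0.01],"dr":[0,0,0],"grip":0.03},
  {"offset":[0,0,0.005],"dr":[0,0,0],"grip":0.03},
])

```text
time: 12.05
eef_pos: [468.0, 160.7, 20.9]
orientation: [1.801, -2.574, -0.0]
wrist_force: [0.4, 0.2, -0.5]
gripper_width: 29.9
```

Call:
servo_tool([
  {"offset":[0,0,0],"dr":[0,0,0],"grip":0.02},
  {"offset":[0,0,0],"dr":[0,0,0],"grip":0.008},
  {"offset":[0,0,0],"dr":[0,0,0],"grip":0.008},
  {"offset":[0,0,0],"dr":[0,0,0],"grip":0.008},
])

```text
time: 12.45
eef_pos: [468.3, 161.0, 21.7]
orientation: [-1.803, 2.572, -0.001]
wrist_force: [0.0, -2.5, 2.2]
gripper_width: 14.3
```

```bash
python3 go.py 467.8 160.9 21.4 -110
```

```text
t 12.45 pos [468.3 161.   21.7] q [ 0.19  0.5   1.93 -0.    0.71  2.11] w 14.3 F [ 0.  -2.5  2.2]
offset m (tool now) [0.0002 0.0004 0.0003] dr deg [-0.1  0.   0.1] | offset after turn [0.0002 0.0004 0.0003]
```

Lift, turn and carry to notch −30 at (495.3, −174.5).

Call:
servo_tool([
  {"offset":[0,0,-0.005],"dr":[0,0,0],"grip":0.008},
  {"offset":[0,0,-0.015],"dr":[0,0,0],"grip":0.008},
  {"offset":[0,0,-0.025],"dr":[0,0,0],"grip":0.008},
  {"offset":[0,0,-0.03],"dr":[0,0,0],"grip":0.008},
  {"offset":[0,0,-0.025],"dr":[0,0,0],"grip":0.008},
])

```text
time: 12.95
eef_pos: [467.8, 161.3, 122.9]
orientation: [-1.802, 2.572, 0.0]
wrist_force: [0.1, -0.2, -0.8]
gripper_width: 14.1
```

Call:
servo_tool([
  {"offset":[0,0,0],"dr":[0,0,7.3],"grip":0.008},
  {"offset":[0,0,0],"dr":[0,0,7.3],"grip":0.008},
  {"offset":[0,0,0],"dr":[0,0,0],"grip":0.008},
])

```text
time: 13.25
eef_pos: [467.8, 161.3, 121.9]
orientation: [-1.459, 2.781, 0.0]
wrist_force: [0.4, 0.1, -0.7]
gripper_width: 14.2
```

```bash
python3 go.py 495.3 -174.5 121 -124.5
```

```text
t 13.25 pos [467.8 161.3 121.9] q [0.19 0.34 1.85 0.   0.95 2.37] w 14.2 F [ 0.4  0.1 -0.7]
offset m (tool now) [ 0.2608 -0.2134  0.0007] dr deg [-0.   0.1 -0.1] | offset after turn [ 0.2612 -0.2128  0.0009]
```

Call:
servo_tool([
  {"offset":[0.02,-0.0163,0],"dr":[0,0,0],"grip":0.008},
  {"offset":[0.036,-0.0294,0],"dr":[0,0,0],"grip":0.008},
  {"offset":[0.036,-0.0294,0],"dr":[0,0,0],"grip":0.008},
  {"offset":[0.036,-0.0294,0],"dr":[0,0,0],"grip":0.008},
  {"offset":[0.036,-0.0294,0],"dr":[0,0,0],"grip":0.008},
])

```text
time: 13.75
eef_pos: [484.9, -51.5, 121.3]
orientation: [-1.467, 2.778, 0.001]
wrist_force: [1.1, 0.7, -1.1]
gripper_width: 14.8
```

Call:
servo_tool([
  {"offset":[0.036,-0.0294,0],"dr":[0,0,0],"grip":0.008},
  {"offset":[0.036,-0.0294,0],"dr":[0,0,0],"grip":0.008},
  {"offset":[0.0252,-0.0201,0.01],"dr":[0,0,0],"grip":0.008},
  {"offset":[0,0,0.02],"dr":[0,0,0],"grip":0.008},
  {"offset":[0,0,0],"dr":[0,0,0],"grip":0.008},
])

```text
time: 14.25
eef_pos: [493.1, -174.9, 89.3]
orientation: [1.461, -2.778, -0.006]
wrist_force: [-0.4, 0.9, -0.6]
gripper_width: 14.4
```

Call:
servo_tool([
  {"offset":[0,0,0],"dr":[0,0,0],"grip":0.008},
  {"offset":[0,0,0],"dr":[0,0,0],"grip":0.008},
])

```text
time: 14.45
eef_pos: [495.0, -174.0, 91.7]
orientation: [-1.464, 2.779, 0.0]
wrist_force: [0.2, -0.3, -0.2]
gripper_width: 14.5
```

```bash
python3 go.py 495.3 -174.5 22 -124.5;  python3 look.py side s15 110 240 250 400 5; python3 look.py top t15 170 300 320 470 5
```

```text
t 14.45 pos [ 495.  -174.    91.7] q [-0.47  0.42  1.82  0.    0.91  1.7 ] w 14.5 F [ 0.2 -0.3 -0.2]
offset m (tool now) [ 0.0003 -0.0005  0.0697] dr deg [-0.   0.   0.1] | offset after turn [ 0.0003 -0.0005  0.0697]
```

View pics/s15z.png

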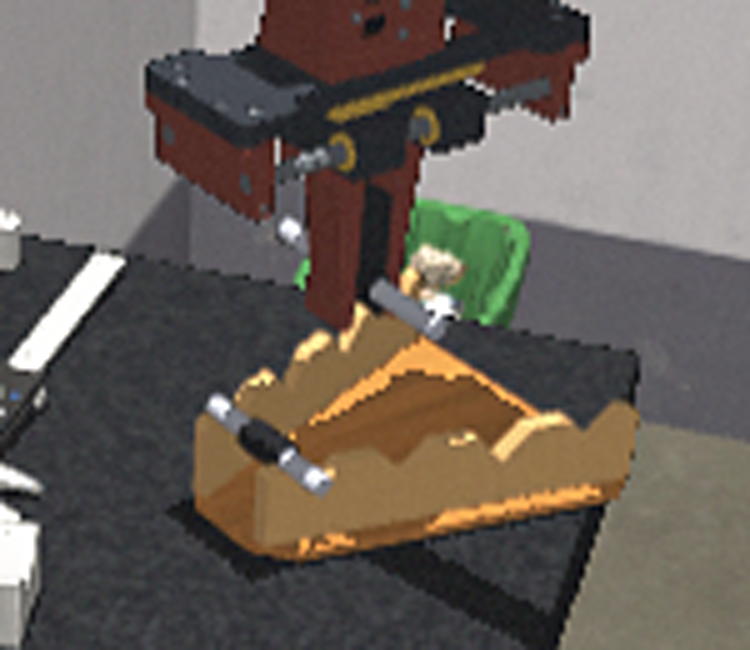

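View pics/t15z.png

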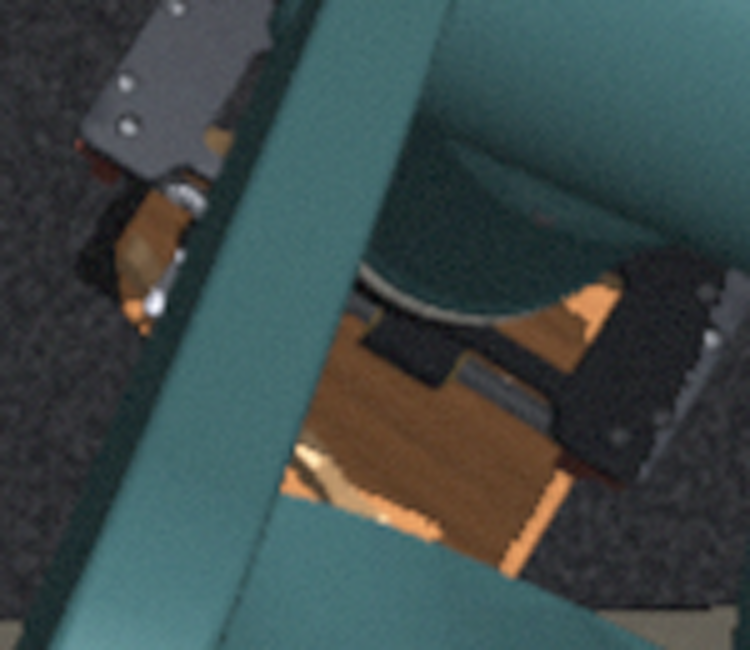

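Run:
```python
from h import *
ex=np.array([-.8237,.567]);c=np.array([495,-174.])
for s in (-50,50): 
    u,v=proj('side',[*(c+s*ex),37.8+91.7-21.6]); print(s,(u+.5-250)*5,(v+.5-110)*5)
c=np.array([519.1,-139.9])
for s in (-37.5,37.5): 
    u,v=proj('side',[*(c+s*ex),37.8]); print(s,(u+.5-250)*5,(v+.5-110)*5)
```

```text
-50 284.5221560364803 225.702435930271
50 438.97120585284057 325.3298840721113
-37.5 218.0354249327388 404.33900695666836
37.5 326.8300491548982 486.0754045105233
```

Call:
servo_tool([
  {"offset":[0,-0.0003,0.02],"dr":[0,0,0],"grip":0.008},
  {"offset":[0,0,0.02],"dr":[0,0,0],"grip":0.008},
  {"offset":[0,0,0.012],"dr":[0,0,0],"grip":0.008},
  {"offset":[0,0,0.006],"dr":[0,0,0],"grip":0.008},
  {"offset":[0,0,0],"dr":[0,0,0],"grip":0.008},
])

```text
time: 15.05
eef_pos: [494.9, -174.5, 32.8]
orientation: [1.462, -2.78, -0.001]
wrist_force: [-0.0, -0.8, -1.3]
gripper_width: 14.4
```

```bash
python3 go.py 495.3 -174.5 22 -124.5;  python3 look.py side s16 130 240 260 400 5
```

```text
t 15.05 pos [ 494.9 -174.5   32.8] q [-0.47  0.51  1.86  0.    0.78  1.7 ] w 14.4 F [-0.  -0.8 -1.3]
offset m (tool now) [-0.0002 -0.0003  0.0108] dr deg [ 0.1 -0.  -0. ] | offset after turn [-0.0002 -0.0003  0.0108]
```

View pics/s16z.png

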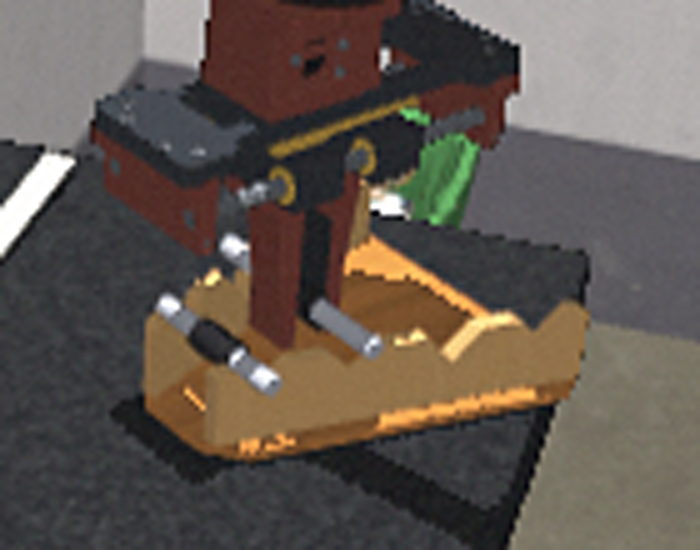

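Call:
servo_tool([
  {"offset":[0,0,0.005],"dr":[0,0,0],"grip":0.008},
  {"offset":[0,0,0.003],"dr":[0,0,0],"grip":0.008},
  {"offset":[0,0,0.0025],"dr":[0,0,0],"grip":0.008},
  {"offset":[0,0,0],"dr":[0,0,0],"grip":0.008},
])

```text
time: 15.5
eef_pos: [495.0, -174.9, 22.4]
orientation: [1.461, -2.781, -0.001]
wrist_force: [0.4, 0.8, -0.4]
gripper_width: 14.1
```

```bash
python3 go.py 495.3 -174.5 22 -124.5;  python3 look.py side s17 130 240 260 400 5
```

```text
t 15.5 pos [ 495.  -174.9   22.4] q [-0.47  0.53  1.86  0.    0.75  1.7 ] w 14.1 F [ 0.4  0.8 -0.4]
offset m (tool now) [-0.0005 -0.0001  0.0004] dr deg [ 0.   0.  -0.1] | offset after turn [-0.0005 -0.0001  0.0004]
```

View pics/s17z.png

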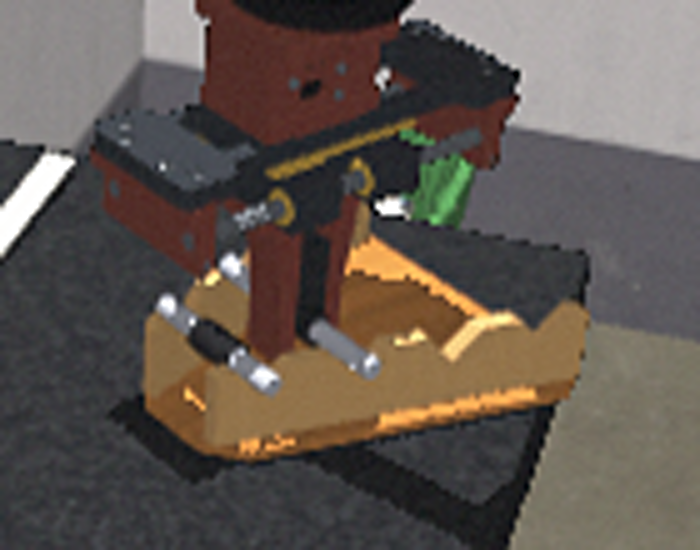

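Call:
servo_tool([
  {"offset":[0,0,0.0006],"dr":[0,0,0],"grip":0.008},
  {"offset":[0,0,0],"dr":[0,0,0],"grip":0.013},
  {"offset":[0,0,0],"dr":[0,0,0],"grip":0.018},
  {"offset":[0,0,0],"dr":[0,0,0],"grip":0.03},
  {"offset":[0,0,0],"dr":[0,0,0],"grip":0.03},
])

```text
time: 16.05
eef_pos: [495.2, -174.9, 22.1]
orientation: [-1.461, 2.781, -0.0]
wrist_force: [0.2, 0.6, -0.4]
gripper_width: 28.8
```

Call:
servo_tool([
  {"offset":[0,0,-0.01],"dr":[0,0,0],"grip":0.03},
  {"offset":[0,0,-0.03],"dr":[0,0,0],"grip":0.03},
  {"offset":[0,0,-0.03],"dr":[0,0,0],"grip":0.03},
  {"offset":[0,0,-0.03],"dr":[0,0,0],"grip":0.03},
])

```text
time: 16.45
eef_pos: [495.0, -174.8, 123.7]
orientation: [1.461, -2.781, -0.0]
wrist_force: [0.2, 0.7, -0.1]
gripper_width: 30.0
```

```bash
python3 go.py 482.6 200.4 123 -110;  python3 look.py side s18 130 240 260 400 5
```

```text
t 16.45 pos [ 495.  -174.8  123.7] q [-0.47  0.37  1.79  0.    0.98  1.7 ] w 30.0 F [ 0.2  0.7 -0.1]
offset m (tool now) [-0.302   0.223   0.0008] dr deg [  0.    0.  -14.6] | offset after turn [-0.3483  0.1399  0.0007]
```

View pics/s18z.png

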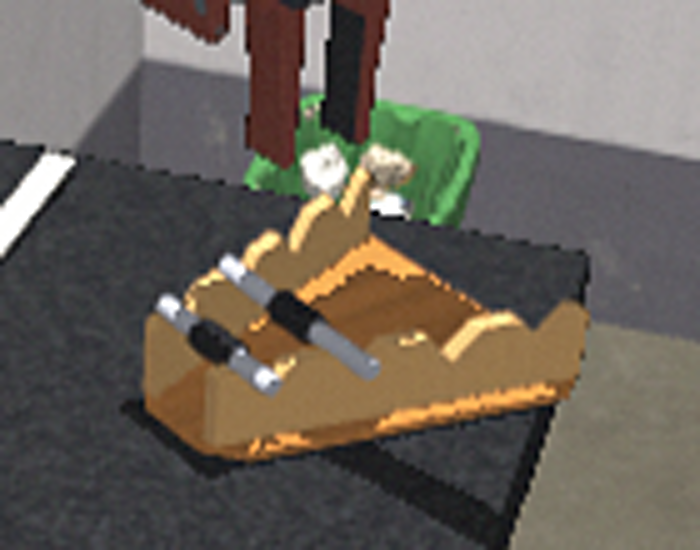

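Call:
servo_tool([
  {"offset":[0,0,0],"dr":[0,0,-7.3],"grip":0.03},
  {"offset":[0,0,0],"dr":[0,0,-7.3],"grip":0.03},
  {"offset":[-0.02,0.008,0],"dr":[0,0,0],"grip":0.03},
  {"offset":[-0.038,0.01526,0],"dr":[0,0,0],"grip":0.03},
  {"offset":[-0.038,0.01526,0],"dr":[0,0,0],"grip":0.03},
])

```text
time: 17.0
eef_pos: [491.8, -71.0, 122.7]
orientation: [-1.8, 2.574, -0.001]
wrist_force: [0.3, 0.2, 0.2]
gripper_width: 29.9
```

Call:
servo_tool([
  {"offset":[-0.038,0.01526,0],"dr":[0,0,0],"grip":0.03},
  {"offset":[-0.038,0.01526,0],"dr":[0,0,0],"grip":0.03},
  {"offset":[-0.038,0.01526,0],"dr":[0,0,0],"grip":0.03},
  {"offset":[-0.038,0.01526,0],"dr":[0,0,0],"grip":0.03},
  {"offset":[-0.038,0.01526,0.01],"dr":[0,0,0],"grip":0.03},
])

```text
time: 17.5
eef_pos: [485.8, 134.9, 113.6]
orientation: [-1.801, 2.57, -0.002]
wrist_force: [1.4, -0.9, -0.2]
gripper_width: 29.7
```

Call:
servo_tool([
  {"offset":[-0.038,0.01526,0.01],"dr":[0,0,0],"grip":0.03},
  {"offset":[-0.0243,0.0098,0.02],"dr":[0,0,0],"grip":0.03},
  {"offset":[0,0,0.01],"dr":[0,0,0],"grip":0.03},
  {"offset":[0,0,0],"dr":[0,0,0],"grip":0.03},
  {"offset":[0,0,0],"dr":[0,0,0],"grip":0.03},
])

```text
time: 18.0
eef_pos: [482.5, 199.3, 72.3]
orientation: [1.802, -2.573, 0.0]
wrist_force: [0.1, -1.0, -0.4]
gripper_width: 29.7
```

```bash
python3 go.py 482.6 200.4 21.4 -110;python3 look.py side s19 215 335 210 340 5
```

```text
t 18.0 pos [482.5 199.3  72.3] q [ 0.26  0.44  1.84 -0.    0.86  2.18] w 29.7 F [ 0.1 -1.  -0.4]
offset m (tool now) [-0.0011  0.0003  0.0509] dr deg [ 0. -0.  0.] | offset after turn [-0.0011  0.0003  0.0509]
```

View pics/s19z.png

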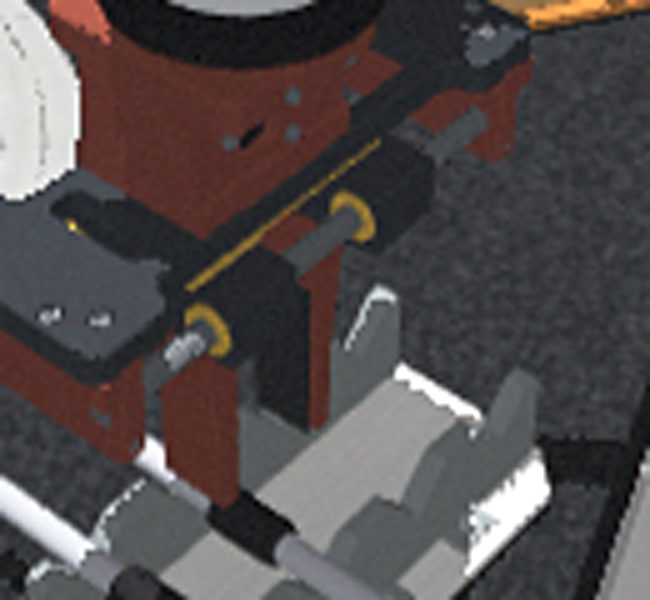

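Call:
servo_tool([
  {"offset":[-0.0011,0.0003,0],"dr":[0,0,0],"grip":0.03},
  {"offset":[0,0,0.018],"dr":[0,0,0],"grip":0.03},
  {"offset":[0,0,0.018],"dr":[0,0,0],"grip":0.03},
  {"offset":[0,0,0.01],"dr":[0,0,0],"grip":0.03},
  {"offset":[0,0,0.005],"dr":[0,0,0],"grip":0.03},
])

```text
time: 18.55
eef_pos: [482.5, 200.7, 20.7]
orientation: [1.801, -2.573, -0.001]
wrist_force: [0.3, -0.7, -0.4]
gripper_width: 30.1
```

Call:
servo_tool([
  {"offset":[0,0,0],"dr":[0,0,0],"grip":0.02},
  {"offset":[0,0,0],"dr":[0,0,0],"grip":0.008},
  {"offset":[0,0,0],"dr":[0,0,0],"grip":0.008},
  {"offset":[0,0,0],"dr":[0,0,0],"grip":0.008},
])

```text
time: 18.95
eef_pos: [482.5, 200.5, 21.7]
orientation: [1.803, -2.572, 0.001]
wrist_force: [-0.8, -5.3, 1.2]
gripper_width: 14.7
```

```bash
python3 go.py 482.6 200.4 21.4 -110
```

```text
t 18.95 pos [482.5 200.5  21.7] q [ 0.26  0.52  1.87 -0.    0.75  2.18] w 14.7 F [-0.8 -5.3  1.2]
offset m (tool now) [ 0.0001 -0.0001  0.0003] dr deg [-0.  -0.1  0.1] | offset after turn [ 0.0001 -0.0001  0.0003]
```

Call:
servo_tool([
  {"offset":[0,0,-0.005],"dr":[0,0,0],"grip":0.008},
  {"offset":[0,0,-0.015],"dr":[0,0,0],"grip":0.008},
  {"offset":[0,0,-0.025],"dr":[0,0,0],"grip":0.008},
  {"offset":[0,0,-0.03],"dr":[0,0,0],"grip":0.008},
  {"offset":[0,0,-0.025],"dr":[0,0,0],"grip":0.008},
])

```text
time: 19.45
eef_pos: [483.1, 201.8, 123.2]
orientation: [-1.802, 2.571, -0.0]
wrist_force: [0.4, -0.7, -1.1]
gripper_width: 14.4
```

Call:
servo_tool([
  {"offset":[0,0,0],"dr":[0,0,7.3],"grip":0.008},
  {"offset":[0,0,0],"dr":[0,0,7.3],"grip":0.008},
  {"offset":[0,0,0],"dr":[0,0,0],"grip":0.008},
])

```text
time: 19.75
eef_pos: [483.0, 201.7, 122.1]
orientation: [-1.459, 2.78, 0.0]
wrist_force: [0.7, 0.0, -0.9]
gripper_width: 14.4
```

```bash
python3 go.py 471.5 -209.1 121 -124.5
```

```text
t 19.75 pos [483.  201.7 122.1] q [0.26 0.37 1.79 0.   0.98 2.44] w 14.4 F [ 0.7  0.  -0.9]
offset m (tool now) [ 0.3446 -0.2239  0.0007] dr deg [-0.   0.1 -0.1] | offset after turn [ 0.3451 -0.2232  0.0011]
```

Call:
servo_tool([
  {"offset":[0.02,-0.0129,0],"dr":[0,0,0],"grip":0.008},
  {"offset":[0.0375,-0.02426,0],"dr":[0,0,0],"grip":0.008},
  {"offset":[0.0375,-0.02426,0],"dr":[0,0,0],"grip":0.008},
  {"offset":[0.0375,-0.02426,0],"dr":[0,0,0],"grip":0.008},
  {"offset":[0.0375,-0.02426,0],"dr":[0,0,0],"grip":0.008},
])

```text
time: 20.25
eef_pos: [476.7, -2.4, 121.4]
orientation: [-1.467, 2.777, -0.0]
wrist_force: [1.3, 0.2, -1.0]
gripper_width: 14.6
```

Call:
servo_tool([
  {"offset":[0.0375,-0.02426,0],"dr":[0,0,0],"grip":0.008},
  {"offset":[0.0375,-0.02426,0],"dr":[0,0,0],"grip":0.008},
  {"offset":[0.0375,-0.02426,0],"dr":[0,0,0],"grip":0.008},
  {"offset":[0.0375,-0.02426,0],"dr":[0,0,0],"grip":0.008},
  {"offset":[0.0251,-0.0162,0],"dr":[0,0,0],"grip":0.008},
])

```text
time: 20.75
eef_pos: [470.9, -212.4, 121.5]
orientation: [-1.464, 2.779, -0.002]
wrist_force: [-0.5, -0.4, -0.2]
gripper_width: 14.6
```

Call:
servo_tool([
  {"offset":[0,0,0.01],"dr":[0,0,0],"grip":0.008},
  {"offset":[0,0,0.02],"dr":[0,0,0],"grip":0.008},
  {"offset":[0,0,0],"dr":[0,0,0],"grip":0.008},
  {"offset":[0,0,0],"dr":[0,0,0],"grip":0.008},
])

```text
time: 21.15
eef_pos: [470.1, -208.3, 90.7]
orientation: [1.464, -2.779, -0.003]
wrist_force: [-0.3, -0.8, 0.6]
gripper_width: 14.7
```

```bash
python3 go.py 471.5 -209.1 22 -124.5;  python3 look.py side s20 110 240 260 410 5
python3 - <<'E'
from h import *
from go import state
o,_=state();p=o['eef_pos']
ex=np.array([-.8237,.567])
for s in (-62.5,62.5): 
    u,v=proj('side',[*(p[:2]+s*ex),37.8+p[2]-21.6]); print(s,(u+.5-260)*5,(v+.5-110)*5)
E
```

```text
t 21.15 pos [ 470.1 -208.3   90.7] q [-0.55  0.41  1.84  0.    0.9   1.62] w 14.7 F [-0.3 -0.8  0.6]
offset m (tool now) [-0.0001 -0.0018  0.0687] dr deg [0.1 0.  0.1] | offset after turn [-0.0001 -0.0016  0.0687]
-62.5 292.2804210942101 190.2003447392407
62.5 487.9137624885908 309.95112972278463
```

View pics/s20z.png

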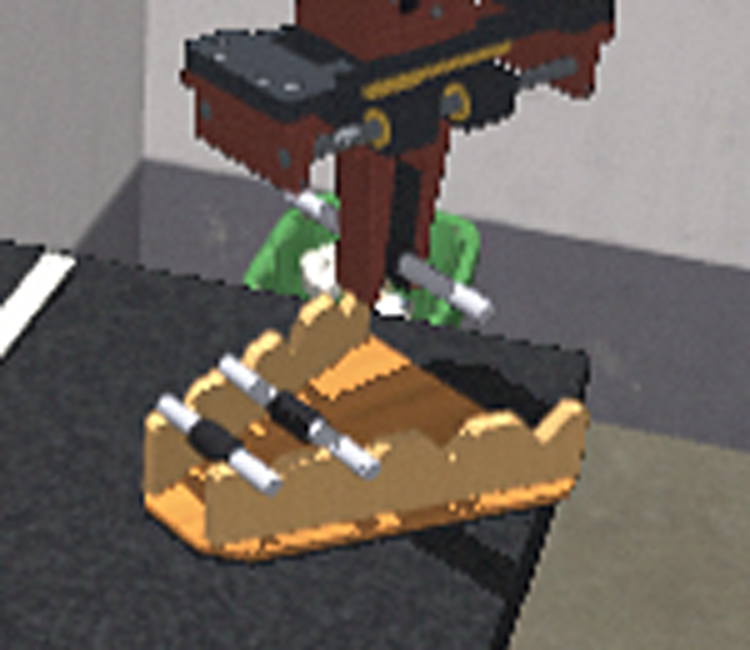

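Call:
servo_tool([
  {"offset":[0,-0.0008,0.02],"dr":[0,0,0],"grip":0.008},
  {"offset":[0,0,0.02],"dr":[0,0,0],"grip":0.008},
  {"offset":[0,0,0.012],"dr":[0,0,0],"grip":0.008},
  {"offset":[0,0,0.006],"dr":[0,0,0],"grip":0.008},
  {"offset":[0,0,0],"dr":[0,0,0],"grip":0.008},
])

```text
time: 21.7
eef_pos: [471.2, -209.5, 32.8]
orientation: [1.462, -2.78, -0.001]
wrist_force: [-0.1, -0.2, 0.2]
gripper_width: 14.4
```

```bash
python3 go.py 471.5 -209.1 22 -124.5;  python3 look.py side s21 130 240 260 400 5
```

```text
t 21.7 pos [ 471.2 -209.5   32.8] q [-0.55  0.5   1.88  0.    0.76  1.62] w 14.4 F [-0.1 -0.2  0.2]
offset m (tool now) [-0.0005 -0.      0.0108] dr deg [ 0.1  0.  -0. ] | offset after turn [-0.0005 -0.      0.0108]
```

View pics/s21z.png

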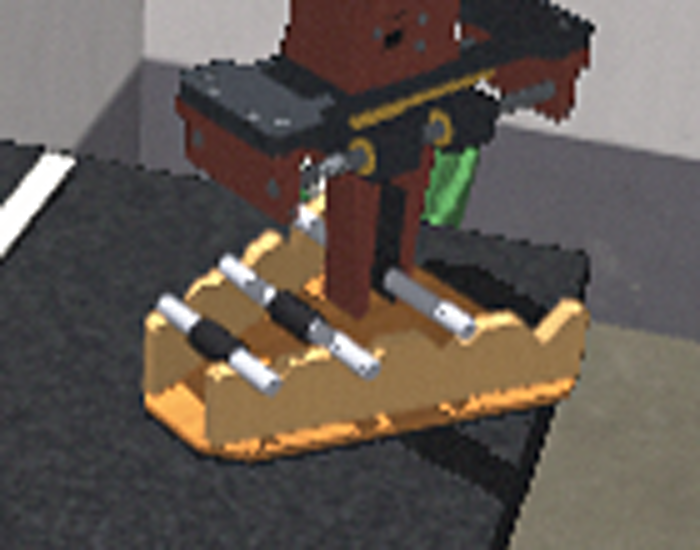

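Call:
servo_tool([
  {"offset":[-0.0003,0,0.005],"dr":[0,0,0],"grip":0.008},
  {"offset":[0,0,0.003],"dr":[0,0,0],"grip":0.008},
  {"offset":[0,0,0.0025],"dr":[0,0,0],"grip":0.008},
  {"offset":[0,0,0],"dr":[0,0,0],"grip":0.008},
])

```text
time: 22.15
eef_pos: [471.4, -209.6, 22.4]
orientation: [1.461, -2.781, -0.0]
wrist_force: [-0.6, 0.3, -0.6]
gripper_width: 14.6
```

```bash
python3 go.py 471.5 -209.1 22 -124.5;  python3 look.py side s22 130 240 260 400 5
```

```text
t 22.15 pos [ 471.4 -209.6   22.4] q [-0.55  0.52  1.89  0.    0.74  1.62] w 14.6 F [-0.6  0.3 -0.6]
offset m (tool now) [-0.0004  0.0002  0.0004] dr deg [ 0.   0.  -0.1] | offset after turn [-0.0004  0.0002  0.0004]
```

View pics/s22z.png

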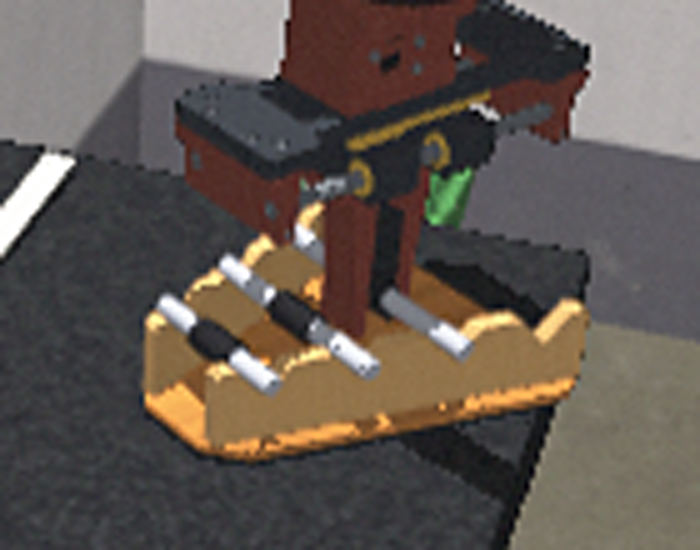

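Call:
servo_tool([
  {"offset":[0,0,0.0006],"dr":[0,0,0],"grip":0.008},
  {"offset":[0,0,0],"dr":[0,0,0],"grip":0.013},
  {"offset":[0,0,0],"dr":[0,0,0],"grip":0.018},
  {"offset":[0,0,0],"dr":[0,0,0],"grip":0.03},
  {"offset":[0,0,0],"dr":[0,0,0],"grip":0.03},
])

```text
time: 22.7
eef_pos: [471.6, -209.7, 22.0]
orientation: [-1.461, 2.781, -0.0]
wrist_force: [-0.7, -0.0, 0.9]
gripper_width: 28.6
```

Call:
servo_tool([
  {"offset":[0,0,-0.01],"dr":[0,0,0],"grip":0.03},
  {"offset":[0,0,-0.03],"dr":[0,0,0],"grip":0.03},
  {"offset":[0,0,-0.03],"dr":[0,0,0],"grip":0.03},
  {"offset":[0,0,-0.03],"dr":[0,0,0],"grip":0.03},
])

```text
time: 23.1
eef_pos: [471.3, -209.5, 123.6]
orientation: [1.461, -2.781, -0.0]
wrist_force: [1.1, -0.4, -0.0]
gripper_width: 29.9
```

```bash
python3 go.py 497.4 239.6 123 -110;  python3 look.py side s23 130 240 260 400 5
```

```text
t 23.1 pos [ 471.3 -209.5  123.6] q [-0.55  0.36  1.81  0.    0.98  1.62] w 29.9 F [ 1.1 -0.4 -0. ]
offset m (tool now) [-0.3847  0.2333  0.0007] dr deg [  0.    0.  -14.6] | offset after turn [-0.431   0.1291  0.0006]
```

View pics/s23z.png

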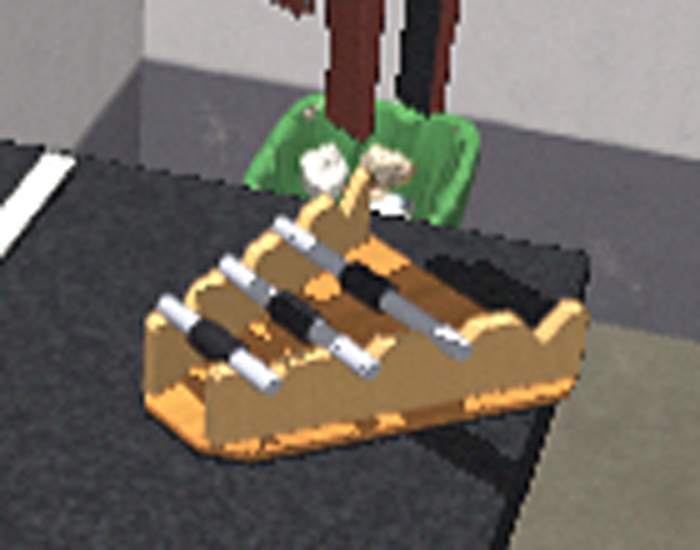

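Call:
servo_tool([
  {"offset":[0,0,0],"dr":[0,0,-7.3],"grip":0.03},
  {"offset":[0,0,0],"dr":[0,0,-7.3],"grip":0.03},
  {"offset":[-0.02,0.006,0],"dr":[0,0,0],"grip":0.03},
  {"offset":[-0.0388,0.0116,0],"dr":[0,0,0],"grip":0.03},
  {"offset":[-0.0388,0.0116,0],"dr":[0,0,0],"grip":0.03},
])

```text
time: 23.65
eef_pos: [477.6, -107.4, 122.6]
orientation: [-1.8, 2.574, -0.001]
wrist_force: [0.1, -0.0, -0.9]
gripper_width: 30.0
```

Call:
servo_tool([
  {"offset":[-0.0388,0.0116,0],"dr":[0,0,0],"grip":0.03},
  {"offset":[-0.0388,0.0116,0],"dr":[0,0,0],"grip":0.03},
  {"offset":[-0.0388,0.0116,0],"dr":[0,0,0],"grip":0.03},
  {"offset":[-0.0388,0.0116,0],"dr":[0,0,0],"grip":0.03},
  {"offset":[-0.0388,0.0116,0],"dr":[0,0,0],"grip":0.03},
])

```text
time: 24.15
eef_pos: [489.1, 95.9, 122.6]
orientation: [-1.802, 2.572, -0.001]
wrist_force: [0.8, -0.7, 0.7]
gripper_width: 30.0
```

Call:
servo_tool([
  {"offset":[-0.0388,0.0116,0],"dr":[0,0,0],"grip":0.03},
  {"offset":[-0.0388,0.0116,0],"dr":[0,0,0],"grip":0.03},
  {"offset":[-0.0388,0.0116,0],"dr":[0,0,0],"grip":0.03},
  {"offset":[-0.023,0.0069,0],"dr":[0,0,0],"grip":0.03},
  {"offset":[0,0,0.02],"dr":[0,0,0],"grip":0.03},
])

```text
time: 24.65
eef_pos: [500.1, 243.6, 104.6]
orientation: [-1.803, 2.564, -0.002]
wrist_force: [0.6, 0.4, 0.0]
gripper_width: 30.3
```

Call:
servo_tool([
  {"offset":[0,0,0.02],"dr":[0,0,0],"grip":0.03},
  {"offset":[0,0,0.01],"dr":[0,0,0],"grip":0.03},
  {"offset":[0,0,0],"dr":[0,0,0],"grip":0.03},
  {"offset":[0,0,0],"dr":[0,0,0],"grip":0.03},
])

```text
time: 25.05
eef_pos: [497.7, 239.3, 72.5]
orientation: [-1.802, 2.573, 0.0]
wrist_force: [0.2, -0.5, 0.0]
gripper_width: 30.1
```

```bash
python3 go.py 497.4 239.6 21.4 -110;python3 look.py side s24 225 375 170 330 4
```

```text
t 25.05 pos [497.7 239.3  72.5] q [0.32 0.47 1.77 0.   0.9  2.24] w 30.1 F [ 0.2 -0.5  0. ]
offset m (tool now) [-0.0002  0.0004  0.0511] dr deg [-0.  0.  0.] | offset after turn [-0.0002  0.0004  0.0511]
```

View pics/s24z.png

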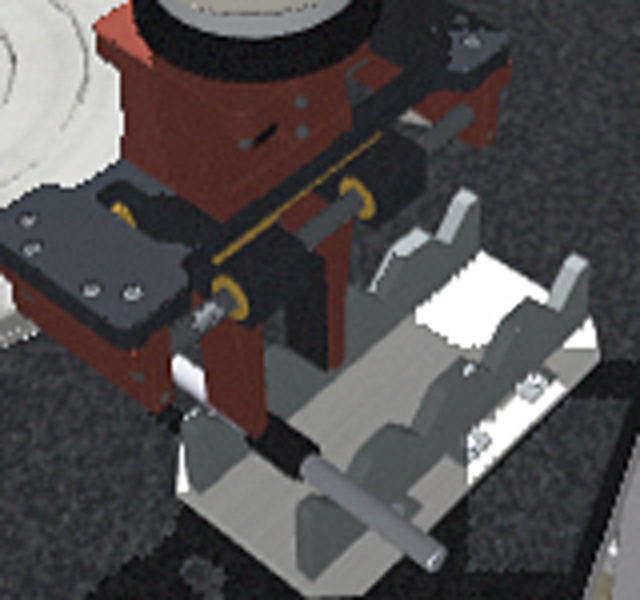

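Call:
servo_tool([
  {"offset":[-0.0002,0,0.01],"dr":[0,0,0],"grip":0.03},
  {"offset":[0,0,0.015],"dr":[0,0,0],"grip":0.03},
  {"offset":[0,0,0.012],"dr":[0,0,0],"grip":0.03},
  {"offset":[0,0,0.009],"dr":[0,0,0],"grip":0.03},
  {"offset":[0,0,0.005],"dr":[0,0,0],"grip":0.03},
])

```text
time: 25.6
eef_pos: [497.1, 239.4, 20.0]
orientation: [1.802, -2.572, -0.001]
wrist_force: [-0.1, -0.5, -0.7]
gripper_width: 30.3
```

Call:
servo_tool([
  {"offset":[0,0,0],"dr":[0,0,0],"grip":0.02},
  {"offset":[0,0,0],"dr":[0,0,0],"grip":0.008},
  {"offset":[0,0,0],"dr":[0,0,0],"grip":0.008},
  {"offset":[0,0,0],"dr":[0,0,0],"grip":0.008},
])

```text
time: 26.0
eef_pos: [497.7, 239.6, 21.3]
orientation: [-1.803, 2.572, -0.0]
wrist_force: [0.6, -1.0, -1.5]
gripper_width: 14.1
```

```bash
python3 go.py 497.4 239.6 21.4 -110
```

```text
t 26.0 pos [497.7 239.6  21.3] q [ 0.32  0.55  1.8  -0.    0.78  2.24] w 14.1 F [ 0.6 -1.  -1.5]
offset m (tool now) [ 0.0001  0.0003 -0.0001] dr deg [-0.  0.  0.] | offset after turn [ 0.0001  0.0003 -0.0001]
```

Call:
servo_tool([
  {"offset":[0,0,-0.005],"dr":[0,0,0],"grip":0.008},
  {"offset":[0,0,-0.015],"dr":[0,0,0],"grip":0.008},
  {"offset":[0,0,-0.025],"dr":[0,0,0],"grip":0.008},
  {"offset":[0,0,-0.03],"dr":[0,0,0],"grip":0.008},
  {"offset":[0,0,-0.025],"dr":[0,0,0],"grip":0.008},
])

```text
time: 26.5
eef_pos: [497.7, 239.8, 122.8]
orientation: [-1.802, 2.572, 0.0]
wrist_force: [-0.1, -0.1, -1.0]
gripper_width: 14.4
```

Call:
servo_tool([
  {"offset":[0,0,0],"dr":[0,0,7.3],"grip":0.008},
  {"offset":[0,0,0],"dr":[0,0,7.3],"grip":0.008},
  {"offset":[0,0,0],"dr":[0,0,0],"grip":0.008},
])

```text
time: 26.8
eef_pos: [497.7, 239.8, 121.8]
orientation: [-1.459, 2.781, 0.0]
wrist_force: [0.6, -0.6, -1.1]
gripper_width: 14.4
```

```bash
python3 go.py 447.7 -243.7 121 -124.5
```

```text
t 26.8 pos [497.7 239.8 121.8] q [0.32 0.41 1.73 0.   1.   2.5 ] w 14.4 F [ 0.6 -0.6 -1.1]
offset m (tool now) [ 0.4263 -0.2336  0.0005] dr deg [-0.   0.1 -0.1] | offset after turn [ 0.4268 -0.2327  0.0008]
```

Call:
servo_tool([
  {"offset":[0.02,-0.0109,0],"dr":[0,0,0],"grip":0.008},
  {"offset":[0.038,-0.02073,0],"dr":[0,0,0],"grip":0.008},
  {"offset":[0.038,-0.02073,0],"dr":[0,0,0],"grip":0.008},
  {"offset":[0.038,-0.02073,0],"dr":[0,0,0],"grip":0.008},
  {"offset":[0.038,-0.02073,0],"dr":[0,0,0],"grip":0.008},
])

```text
time: 27.3
eef_pos: [476.9, 43.4, 121.1]
orientation: [-1.467, 2.778, 0.0]
wrist_force: [0.3, 0.0, -0.7]
gripper_width: 14.5
```

Call:
servo_tool([
  {"offset":[0.038,-0.02073,0],"dr":[0,0,0],"grip":0.008},
  {"offset":[0.038,-0.02073,0],"dr":[0,0,0],"grip":0.008},
  {"offset":[0.038,-0.02073,0],"dr":[0,0,0],"grip":0.008},
  {"offset":[0.038,-0.02073,0],"dr":[0,0,0],"grip":0.008},
  {"offset":[0.038,-0.02073,0],"dr":[0,0,0],"grip":0.008},
])

```text
time: 27.8
eef_pos: [454.4, -172.1, 121.1]
orientation: [-1.466, 2.778, 0.0]
wrist_force: [0.3, 0.1, -1.7]
gripper_width: 14.5
```

Call:
servo_tool([
  {"offset":[0.038,-0.02073,0],"dr":[0,0,0],"grip":0.008},
  {"offset":[0.0267,-0.0145,0],"dr":[0,0,0],"grip":0.008},
  {"offset":[0,0,0.015],"dr":[0,0,0],"grip":0.008},
  {"offset":[0,0,0.015],"dr":[0,0,0],"grip":0.008},
  {"offset":[0,0,0],"dr":[0,0,0],"grip":0.008},
])

```text
time: 28.3
eef_pos: [445.7, -243.2, 89.5]
orientation: [1.464, -2.778, -0.005]
wrist_force: [0.2, 0.5, -1.6]
gripper_width: 14.8
```

Call:
servo_tool([
  {"offset":[0,0,0],"dr":[0,0,0],"grip":0.008},
  {"offset":[0,0,0],"dr":[0,0,0],"grip":0.008},
])

```text
time: 28.5
eef_pos: [447.6, -243.8, 91.6]
orientation: [-1.463, 2.779, -0.001]
wrist_force: [0.5, 0.3, -1.5]
gripper_width: 14.1
```

```bash
python3 go.py 447.7 -243.7 22 -124.5;  python3 look.py side s25 110 240 260 410 5
python3 - <<'E'
from h import *
from go import state
o,_=state();p=o['eef_pos']
ex=np.array([-.8237,.567])
for s in (-75,75): 
    u,v=proj('side',[*(p[:2]+s*ex),37.8+p[2]-21.6]); print(s,(u+.5-260)*5,(v+.5-110)*5)
E
```

```text
t 28.5 pos [ 447.6 -243.8   91.6] q [-0.63  0.4   1.85  0.    0.89  1.54] w 14.1 F [ 0.5  0.3 -1.5]
offset m (tool now) [-0.0001  0.      0.0696] dr deg [-0.1  0.   0. ] | offset after turn [-0.0001 -0.      0.0696]
-75 344.5913354618807 153.97527272177427
75 581.6957273316956 291.9566930641821
```

View pics/s25z.png

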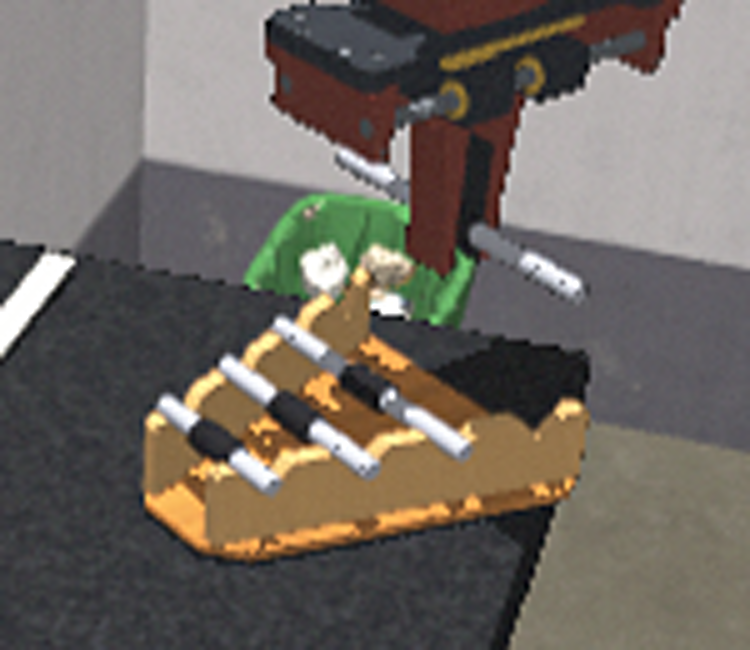

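Call:
servo_tool([
  {"offset":[0,0,0.02],"dr":[0,0,0],"grip":0.008},
  {"offset":[0,0,0.02],"dr":[0,0,0],"grip":0.008},
  {"offset":[0,0,0.012],"dr":[0,0,0],"grip":0.008},
  {"offset":[0,0,0.006],"dr":[0,0,0],"grip":0.008},
  {"offset":[0,0,0],"dr":[0,0,0],"grip":0.008},
])

```text
time: 29.05
eef_pos: [447.0, -243.5, 32.6]
orientation: [1.462, -2.78, -0.002]
wrist_force: [0.4, 0.4, -1.5]
gripper_width: 14.3
```

Call:
servo_tool([
  {"offset":[0,0,0.005],"dr":[0,0,0],"grip":0.008},
  {"offset":[0,0,0.003],"dr":[0,0,0],"grip":0.008},
  {"offset":[0,0,0.002],"dr":[0,0,0],"grip":0.008},
  {"offset":[0,0,0],"dr":[0,0,0],"grip":0.008},
])

```text
time: 29.45
eef_pos: [447.1, -243.7, 22.9]
orientation: [1.461, -2.781, -0.0]
wrist_force: [0.0, -0.3, -1.7]
gripper_width: 14.5
```

```bash
python3 go.py 447.7 -243.7 22 -124.5;  python3 look.py side s26 130 240 260 400 5
```

```text
t 29.45 pos [ 447.1 -243.7   22.9] q [-0.63  0.51  1.9   0.    0.73  1.54] w 14.5 F [ 0.  -0.3 -1.7]
offset m (tool now) [-0.0004 -0.0005  0.0009] dr deg [ 0.   0.  -0.1] | offset after turn [-0.0004 -0.0005  0.0009]
```

View pics/s26z.png

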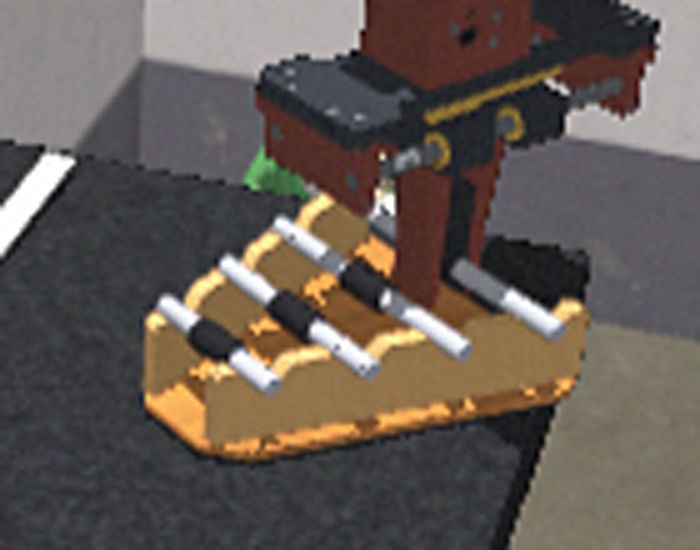

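Call:
servo_tool([
  {"offset":[0,0,0.001],"dr":[0,0,0],"grip":0.008},
  {"offset":[0,0,0],"dr":[0,0,0],"grip":0.013},
  {"offset":[0,0,0],"dr":[0,0,0],"grip":0.018},
  {"offset":[0,0,0],"dr":[0,0,0],"grip":0.03},
  {"offset":[0,0,0],"dr":[0,0,0],"grip":0.03},
])

```text
time: 30.0
eef_pos: [447.2, -243.8, 22.1]
orientation: [-1.461, 2.781, -0.0]
wrist_force: [0.0, -0.1, -0.8]
gripper_width: 29.1
```

Call:
servo_tool([
  {"offset":[0,0,-0.01],"dr":[0,0,0],"grip":0.03},
  {"offset":[0,0,-0.03],"dr":[0,0,0],"grip":0.03},
  {"offset":[0,0,-0.03],"dr":[0,0,0],"grip":0.03},
  {"offset":[0,0,-0.04],"dr":[0,0,0],"grip":0.03},
  {"offset":[0,0,-0.03],"dr":[0,0,0],"grip":0.03},
])

```text
time: 30.5
eef_pos: [447.5, -244.0, 164.8]
orientation: [-1.461, 2.78, -0.003]
wrist_force: [-0.1, -0.7, -0.2]
gripper_width: 29.9
```

```bash
python3 go.py 300 -450 200 -124.5;  python3 look.py side s27 130 240 260 400 5
```

```text
t 30.5 pos [ 447.5 -244.   164.8] q [-0.63  0.3   1.78  0.    1.07  1.54] w 29.9 F [-0.1 -0.7 -0.2]
offset m (tool now) [ 0.2533  0.0045 -0.0352] dr deg [-0.1  0.  -0.1] | offset after turn [ 0.2533  0.0048 -0.0352]
```

View pics/s27z.png

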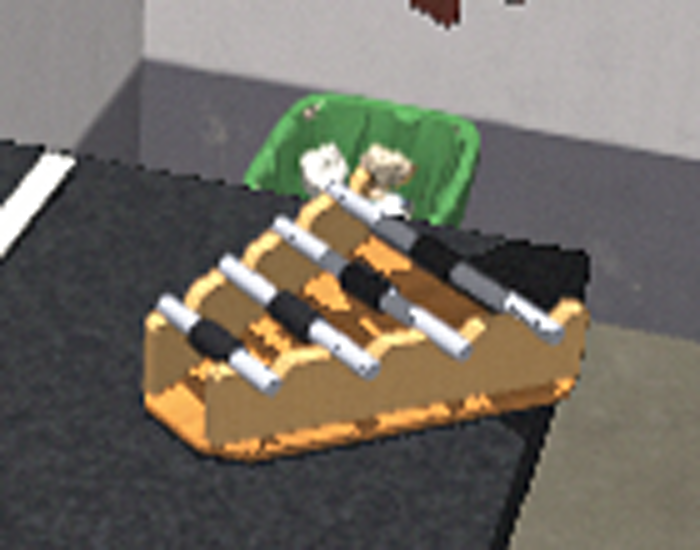

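Call:
servo_tool([
  {"offset":[0.02,0,-0.02],"dr":[0,0,0],"grip":0.03},
  {"offset":[0.04,0,-0.015],"dr":[0,0,0],"grip":0.03},
  {"offset":[0.04,0,0],"dr":[0,0,0],"grip":0.03},
  {"offset":[0.04,0,0],"dr":[0,0,0],"grip":0.03},
  {"offset":[0.04,0,0],"dr":[0,0,0],"grip":0.03},
])

```text
time: 31.05
eef_pos: [344.0, -393.1, 197.8]
orientation: [-1.462, 2.781, -0.002]
wrist_force: [0.3, 0.1, -0.4]
gripper_width: 30.5
```

Call:
servo_tool([
  {"offset":[0.04,0,0],"dr":[0,0,0],"grip":0.03},
  {"offset":[0.04,0,0],"dr":[0,0,0],"grip":0.03},
  {"offset":[0.04,0,0],"dr":[0,0,0],"grip":0.03},
  {"offset":[0.02,0,0],"dr":[0,0,0],"grip":0.03},
  {"offset":[0,0,0],"dr":[0,0,0],"grip":0.03},
])

```text
time: 31.55
eef_pos: [264.3, -509.3, 197.2]
orientation: [1.457, -2.783, 0.001]
wrist_force: [0.2, 0.2, 0.7]
gripper_width: 30.1
```

```bash
python3 look.py top t28 170 300 320 470 5; python3 look.py side s28 150 235 275 390 6
python3 - <<'E'
from h import *
ey=np.array([-.567,-.8237]);ex=np.array([-.8237,.567]);t=np.array([478.3,-199.2])
for n,tag,r0,c0,S in (('top','t28',170,320,5),('side','s28',150,275,6)):
    z=cv2.imread(f'pics/{tag}z.png')
    for L,y in ((75,-72),(100,-30),(125,12),(150,54)):
        for s in (-L/2,-13,13,L/2):
            u,v=proj(n,[*(t+ey*y+ex*s),37.8]); cv2.circle(z,(int((u+.5-c0)*S),int((v+.5-r0)*S)),2,(0,0,255),-1)
    cv2.imwrite(f'pics/{tag}d.png',z)
E
```

```text
(no output)
```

View pics/t28d.png

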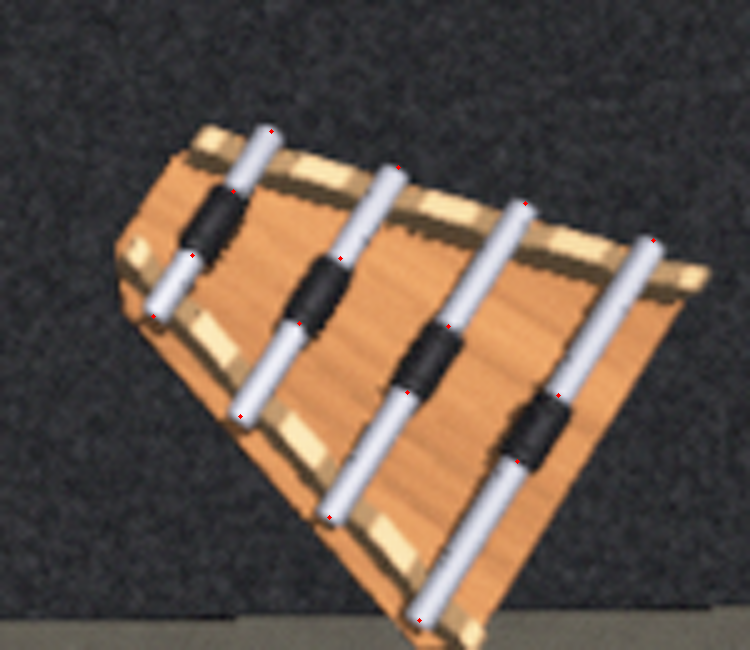

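View pics/s28d.png

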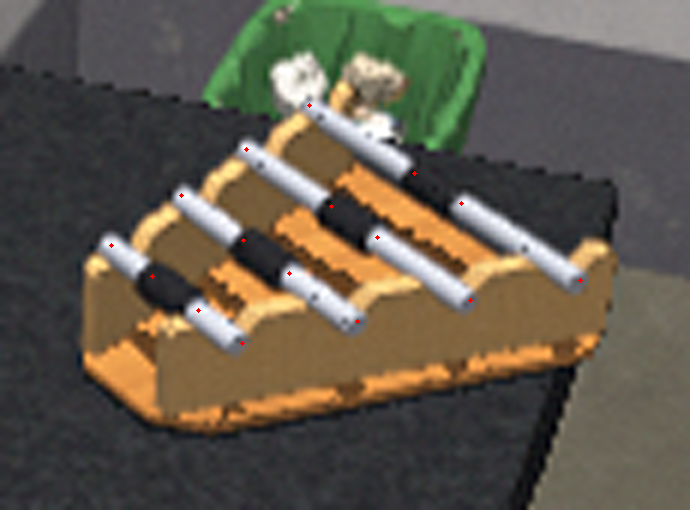

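View pics/t28.png

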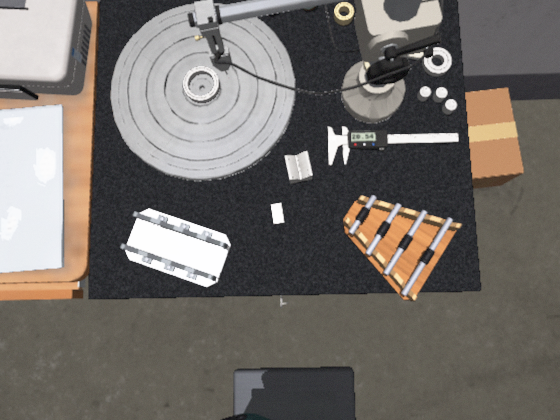

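Run:
```python
from workcell import finish_job
print(finish_job())
```

```text
the job is handed in; nothing more can be done
None
```

The four standards are in the storage rack in order of length, 75 mm at the narrow end up to 150 mm at the wide end. I moved them shortest first and handed the job in at about 32 s of robot time.

**Last checks:** After the arm had moved aside, I projected the expected rod ends and grip edges into the top and side views. All four rods lie in both rails, level and with their grips centred. They match the expected points to about a pixel, or 1–2 mm. The work rest is empty, and the caliper, gauge block and V block look unmoved in the top view. The wrist force readings stayed within about 6 N.

**One disagreement:** The stated tool geometry did not match what I measured. The fingertips are at about the reported TCP, not 25 mm ahead of it; both cameras and one contact showed this. My first try at closing the jaws therefore only touched the top of the 75 mm standard's grip, with about 3 N. I reopened, went down in small steps while watching the force, and gripped all four at a reported height of about 21 mm.

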